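Refit the pedal's return spring and tidy the tool mat

TASK

Finish the foot pedal repair: clear every offcut off the blue mat into the black scrap bin. Take the green-handled spring puller, hook it into the eye of the pedal's spring and, without touching the spring with the fingers, stretch the spring and hang its claw over the anchor post so that it stays hooked when the puller is taken away. Finally lay the puller and the pliers flat and lengthwise on the mat, about centred along its length and beside each other, handles at the edge with the yellow stripe, and leave the solder reel, tin and loupe where they are.

Things in the scene. Friction and masses are not known exactly. Their poses are not given: they have to be found in the camera images.
- pedal: grey foot pedal, fixed: base plate 260 x 90 x 8 mm, rubber-ribbed treadle at the rear, spring along its middle, anchor post in front. Origin on the bench, 5 mm ahead of under the plate's centre; x runs from the treadle along the spring to the post, z up. Spring axis at y = 0, 45 mm over the bench; the pin it swings on at x = -60 mm
- post (a point): middle of the anchor post: a level steel pin 8 mm thick along the pedal's y, at pedal x = +100 mm, 37 mm over the bench; held by an upright cheek on its +y side (y = +22 to +29 mm, top 56 mm over the bench), free from y = +22 to -14 mm
- spring_hook: steel wire end (wire 6 mm) of the tension spring: a level rectangular eye, open inside 34 mm along x and 22 mm along y, its front side being the pull bar; ahead of the bar a tang runs 26 mm on and turns down 14 mm as the claw. Origin at the middle of the pull bar, axes like the pedal's. Under the eye all is free down to the base plate (8 mm over the bench)
- pull_bar (a point): middle of the pull bar, the eye's front bar (6 mm thick, 28 mm wide along y); at rest at pedal x = +45 mm, 45 mm over the bench
- claw (a point): point on the claw, 26 mm ahead of the pull bar and 10 mm below it; the claw's lower end is 17 mm below the bar's centre, its inner face 23 mm ahead of it. Hooked on, the claw stands close beyond the post and the tang lies 1 mm over it
- spring_end (a joint): stretch of the spring in m: 0 slack, about 0.036 hooked on the post, stop at 0.065; from about 0.038 the claw can go down beyond the post. Pull 2.2 N at 0, 6.2 N hooked (110 N per m); it snaps back when let go
- spring_swing (a joint): swing of the whole spring upwards about the clevis pin in rad: 0 level (it falls back to 0 by its own weight), up to 0.5; the claw clears the top of the post when the pull bar is lifted about 15 mm
- puller: spring puller, loose, 0.12 kg: green handle 84 x 20 x 26 mm; from its front a shank 7 mm wide, 88 mm long, underside 19 mm up; at its end a hook: 6 mm thick upright down to underside level, with a toe 12 mm long, 5 mm thick turned back to the handle; mouth between toe and shank 14 mm high. Origin under the handle's middle; x from handle to hook, z up. Lies on handle and toe
- puller_handle (a point): centre of the puller's handle, 13 mm over the puller's underside
- puller_mid (a point): middle of the puller's length, 47 mm from the handle's centre towards the hook, 13 mm over its underside; axes like the puller's
- puller_hook (a point): inner face of the hook's upright, in the mouth, 130 mm from the handle's centre along x, 9 mm over the underside. In use the hook goes down through the spring's eye, the toe under the pull bar, the upright behind the bar, the handle pointing ahead over the post
- pliers_centre (a point): centre of small flat pliers with dark and orange grips, loose, 141 mm long, 50 mm wide over the grips, 11 mm thick, lying flat, spread open and rigid, 0.12 kg; y axis points from jaws to grips, point 5.5 mm over its underside. It is 36 mm wide at this centre and 47 mm, sides parallel, from 20 to 45 mm behind it: a good place to grip both grips
- pliers_tip (a point): tip of the pliers' jaws, 70 mm from their centre
- mat: thin blue tool mat, fixed, 220 mm (x) x 190 mm (y) x 3 mm; a yellow stripe runs along its edge at -x, the side nearer the robot. Origin under its centre on the bench
- bin: open black scrap bin, fixed, 140 x 140 x 70 mm high, walls 4 mm; origin under its centre on the bench
- reel: blue reel of solder wire, bystander, 54 x 54 x 32 mm; origin under its centre
- tin: round white tin, bystander, 51 x 51 x 24 mm; origin under its centre
- loupe: black eye loupe, bystander, 44 x 44 x 34 mm; origin under its centre
- offcut_a_c (a point): centre of a loose offcut of square aluminium tube, 70 x 24 x 24 mm, its x axis along its length; lies on the mat at first, may be absent
- offcut_b_c (a point): centre of a loose offcut of light wood batten, 76 x 24 x 24 mm, its x axis along its length; lies on the mat at first, may be absent
- offcut_c_c (a point): centre of a loose offcut of square aluminium tube, 64 x 24 x 24 mm, its x axis along its length; lies on the mat at first, may be absent
- offcut_d_c (a point): centre of a loose offcut of darker wood batten, 68 x 24 x 24 mm, its x axis along its length; lies on the mat at first, may be absent
- offcut_e_c (a point): centre of a loose offcut of square aluminium tube, 74 x 24 x 24 mm, its x axis along its length; lies on the mat at first, may be absent
Mind the look-alikes: they are no part of the job. What is shaped like the part that bears offcut_c_c but orange or red is not meant.

How it is judged:
On the way, in this order (a step that is already met when the one before it is completed fails the run):
1. the spring is stretched by at least 30 mm with the puller bearing on its end (value of joint spring_end above 0.03 m and contact force between puller and spring_hook above 1 N), for 0.1 s.
2. the spring's claw is hooked on the anchor post, spring level, with the puller off it (value of joint spring_end between 0.03 and 0.043 m and value of joint spring_swing below 0.04 rad and horizontal distance between claw and post below 0.012 m and contact force between puller and spring_hook below 0.1 N), for 0.4 s.
At the end, for the whole second after the job is handed in: Spring hooked on the post (stretch 30-43 mm), puller off it; all offcuts in the bin below the rim; puller and pliers flat on the mat, within 0.2 rad of its length, their middles within 40 / 55 mm of its centre lengthwise (85 / 80 mm across), handles at the stripe; at rest (all of step 2 and x of offcut_a_c in the frame of bin between -0.068 and 0.068 m and y of offcut_a_c in the frame of bin between -0.068 and 0.068 m and z of offcut_a_c in the frame of bin between 0 and 0.068 m and x of offcut_b_c in the frame of bin between -0.068 and 0.068 m and y of offcut_b_c in the frame of bin between -0.068 and 0.068 m and z of offcut_b_c in the frame of bin between 0 and 0.068 m and x of offcut_c_c in the frame of bin between -0.068 and 0.068 m and y of offcut_c_c in the frame of bin between -0.068 and 0.068 m and z of offcut_c_c in the frame of bin between 0 and 0.068 m and x of offcut_d_c in the frame of bin between -0.068 and 0.068 m and y of offcut_d_c in the frame of bin between -0.068 and 0.068 m and z of offcut_d_c in the frame of bin between 0 and 0.068 m and x of offcut_e_c in the frame of bin between -0.068 and 0.068 m and y of offcut_e_c in the frame of bin between -0.068 and 0.068 m and z of offcut_e_c in the frame of bin between 0 and 0.068 m and x of puller_mid in the frame of mat between -0.04 and 0.04 m and y of puller_mid in the frame of mat between -0.085 and 0.085 m and z of puller_mid in the frame of mat between 0.008 and 0.024 m and angle between the x axis of puller_mid and the x axis of mat, either way round below 0.2 rad and angle between puller_mid's own z axis and vertical below 0.15 rad and x of puller_hook in the frame of mat above 0.03 m and x of pliers_centre in the frame of mat between -0.055 and 0.055 m and y of pliers_centre in the frame of mat between -0.08 and 0.08 m and z of pliers_centre in the frame of mat between 0.004 and 0.016 m and angle between the y axis of pliers_centre and the x axis of mat, either way round below 0.2 rad and x of pliers_tip in the frame of mat above 0.01 m and velocity of joint spring_end below 0.01 m/s and linear speed of puller below 0.02 m/s); the robot touches nothing.
It fails at once if the fingers press on the spring (contact force between the fingers and spring_hook above 1 N).
It fails at once if a bystander (reel, tin, loupe) is moved more than 30 mm (distance of any of reel, tin, loupe from where it was at the start of the episode above 0.03 m).
Of offcut_a, offcut_b, offcut_c, offcut_d, offcut_e only 3 to 5 are there at a start; the rules pass over those that are not, and their reading is None.
At some moment in a run one of offcut_a, offcut_b, offcut_c, offcut_d, offcut_e, pliers may be knocked a few centimetres aside while the robot is not near it.
It also fails if it takes over 210 s, if anything falls off the work surface, if the arm or the gripper's body presses on something with over 40 N, if the wrist force passes 120 N, or if a joint passes its speed limit or range.

ROBOT

A 6-joint arm with a two-finger parallel gripper is mounted at the origin on a cart in front of the work surface, level with it; the furniture and walls round the work are solid. World frame = base frame: x ahead of the robot, y to its left, z up, the work surface at z = 0. Lengths are in m, angles in rad, forces in N, time in s.
With the tool pointing down it reaches from about 0.35 to 0.875 m from the base axis. Payload 15.5 kg.
Tool frame: the origin (TCP) lies at the very end of the fingers, on their centre line; the grasp point (between the pads) lies robot.grip_point_offset behind it (robot.grip_point_offset is the distance from the TCP to the grasp point, in m); y points along the fingers, z is the direction in which the jaws open and shut, and the axes are right-handed (so a half turn about y gives the same grasp; the last joint's range is limited). The gripper opens to 85 mm and grips with 20 to 120 N. Pads are 22 mm wide; open, the fingers measure 114 mm over their backs; the gripper's body (76 mm by 85 mm) begins 54 mm behind the grasp point. The pads swing forward as they close: fully open they stand 13 mm farther back than shut.
Start: joints at [-1.433, 0.494, 1.345, -0, 1.302, -0.096], TCP at [0.145, -0.608, 0.231] pointing down, gripper open.
Joint ranges: [-2.91, 2.91], [-0.82, 2.16], [0.22, 2.67], [-1.22, 4.37], [0.12, 2.79], [-3.08, 3.08]. Speed limits (rad/s): [1.89, 1.89, 2.57, 3.01, 3.01, 3.01].

INTERFACE

Orientations are given as [roll, pitch, yaw] about the fixed x, y, z axes, in that order (R = Rz(yaw) Ry(pitch) Rx(roll)).
In Python, from rig import robot gives the robot as it stands.
- The arm moves only by the shell command python3 -m handwheel 'ROWS' [FORCE]. ROWS is JSON, a list of rows, each a list of 3 entries, a list of its own where there are three numbers: the shift along the world's x, y, z in m, then the turn about the world's z in degrees, then the finger opening in m, from 0 to 0.0854. A call has 1 to 20 rows; each row is the pose to reach, as a shift and turn from the pose measured when the call began; what a row does not reach only later rows make up. A row lasts 1/8 s, in which the tool goes at most 62.5 mm and 10.7 degrees, less where a joint would pass 70% of its speed; a pose out of reach is approached as far as the arm can. A call with a gripper value outside its range is refused whole. The fingers move at their own pace and stop on an object; FORCE is the grip in N (left out, the last holds). Time passes only in rows, so rows that repeat a pose let the fingers close. It gives the time, the measured TCP pose, the force and the opening at its end, in the units of the state.
- robot.read_state(): the state, without advancing time (a new reading comes with each control period).
- robot.read_camera(name): name is "side" or "top"; returns the picture (400x640x3 uint8, red, green, blue); there is no depth.
- robot.get_calibration(name): a dict with "K" (3x3 intrinsics, pixels), "R" (3x3) and "t" (3): a world point X has camera coordinates R X + t. Camera axes: x right, y down, z forward; pixel columns grow to the right and rows downward; lengths in m; the calibration is good to about 2 mm. A picture is of the moment at which its call begins. get_calibration takes no time and is no camera call.
- robot.job_done(): hands the job in, once; it reports no verdict.
Trained networks look in the newest picture that a camera, given by its name, has taken for a name from the list of things; names that differ only in an ending like _2 or _b are one class to them, and where a whole thing is asked for, a point or a joint stands for the part that bears it (a point fixed in the world has none). Each returns a list of dicts, best first, with "confidence" (0 to 1); they miss things now and then, are a little off and sometimes report something else, mostly with a low value. They report only what shows in the picture. A call takes as long as a camera call. They do not tell look-alikes from the thing itself.
- robot.recognise(camera, label): "rect" ([left, top, right, bottom] in pixels, round what is visible of it).
- robot.silhouettes(camera, label): "pixels" (400x640 bool, what is visible of it) and "rect" ([left, top, right, bottom] in pixels, round what is visible of it).
- robot.tip_of(camera, label): "xy" ([column, row] in pixels: a listed point, or the origin of a listed thing).
The state is a dict: "clock": time; "joint_positions": joint angles; "joint_velocities": joint speeds; "joint_torque": joint torques, N m; "tcp_pos": TCP position; "tool_rot": TCP orientation; "ft_force": force on the tool from outside, world axes, zero at the start; "ft_torque": the same for the moment, N m; "finger_gap": finger opening in m.
Only numpy, scipy, OpenCV 4.12 (cv2) and the standard library are available. Lean on these libraries where they do the work, as an engineer would, in place of code of your own. Each camera call takes 0.05 s, during which the arm holds its last target.

## Working session

There is one attempt and no reset: what is moved stays moved. The work goes in short steps, Python scripts to look and compute and a shell command to move; the robot and the scene stay as the last step left them, time stands still between calls to the robot, and variables do not carry over. Pictures are saved under pics/ and viewed, and the job is handed in when it is done.

```bash
ls; mkdir -p pics; python3 - <<'E'
from rig import robot
import cv2
for c in("top","side"):
    im=robot.read_camera(c); cv2.imwrite(f"pics/{c}0.png",im[:,:,::-1])
    k=robot.get_calibration(c); print(c,k)
print(robot.read_state(), robot.grip_point_offset)
E
```

```text
pics
top {'K': array([[497.32975724,   0.        , 327.22864068],
       [  0.        , 497.32975724, 198.483305  ],
       [  0.        ,   0.        ,   1.        ]]), 'R': array([[ 0.00703834, -0.9998271 , -0.01721114],
       [-0.98177737, -0.0036406 , -0.18999983],
       [ 0.18990433,  0.01823479, -0.98163325]]), 't': array([0.15921124, 0.56895052, 1.75943582])}
side {'K': array([[473.07330519,   0.        , 309.32549641],
       [  0.        , 473.07330519, 191.60466881],
       [  0.        ,   0.        ,   1.        ]]), 'R': array([[ 0.98455456, -0.17434621, -0.01599104],
       [-0.12723319, -0.64976561, -0.74941068],
       [ 0.12026648,  0.73987029, -0.66191232]]), 't': array([-0.50095741,  0.22387747,  1.55620951])}
{'clock': 0.1, 'joint_positions': array([-1.43250913e+00,  4.94097901e-01,  1.34605762e+00, -1.35964182e-05,
        1.30250233e+00, -9.55130714e-02]), 'joint_velocities': array([-0.00188258,  0.00070486, -0.00066085,  0.00134264,  0.0004921 ,
       -0.00049247]), 'joint_torque': array([ 4.17688789e-04, -8.83584809e+01, -3.84561610e+01, -3.91971107e-04,
        5.19182591e-03, -4.16661112e-05]), 'tcp_pos': array([ 0.1447443 , -0.60768085,  0.23077819]), 'tool_rot': array([-1.57185792e+00,  8.85390385e-05, -2.90778882e+00]), 'ft_force': array([-0.59687907,  0.30315681,  0.97803162]), 'ft_torque': array([-0.07843768, -0.04702756, -0.01179857]), 'finger_gap': 0.08552499352194329} 0.0187
```

View pics/top0.png

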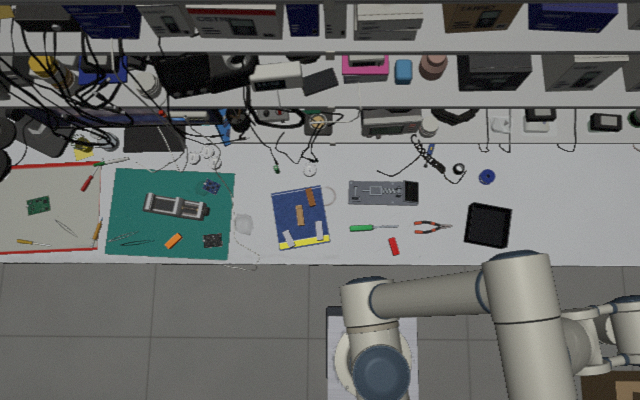

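View pics/side0.png

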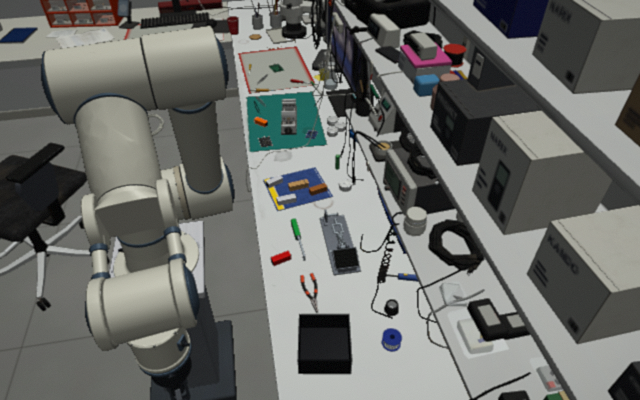

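```bash
cat > h.py <<'E'
from rig import robot
import numpy as np, cv2
C={c:robot.get_calibration(c) for c in("top","side")}
def ray(c,p):
    k=C[c]; d=k["R"].T@np.linalg.solve(k["K"],[p[0],p[1],1.]); o=-k["R"].T@k["t"]; return o,d
def atz(c,p,z):
    o,d=ray(c,p); return o+d*(z-o[2])/d[2]
def proj(c,X):
    k=C[c]; q=k["K"]@(k["R"]@np.array(X)+k["t"]); return q[:2]/q[2]
def tri(pt,ps):
    P=[C[c]["K"]@np.c_[C[c]["R"],C[c]["t"]] for c in("top","side")]
    X=cv2.triangulatePoints(P[0],P[1],np.array(pt,float).reshape(2,1),np.array(ps,float).reshape(2,1)); return (X[:3]/X[3]).ravel()
def crop(c,cx,cy,w,h,f,name,im=None):
    if im is None: im=robot.read_camera(c)
    cx,cy=int(cx),int(cy)
    x0,y0=max(0,cx-w//2),max(0,cy-h//2)
    s=im[y0:y0+h,x0:x0+w]; cv2.imwrite(f"pics/{name}.png",cv2.resize(s,None,fx=f,fy=f,interpolation=cv2.INTER_CUBIC)[:,:,::-1]); print(name,"origin",x0,y0,"f",f)
def snap():
    return {c:robot.read_camera(c) for c in("top","side")}
E
python3 - <<'E'
from h import *
im=snap()
crop("top",345,215,200,130,4,"t1",im["top"]); crop("side",310,230,160,140,4,"s1",im["side"]) 
for l in ["pedal","post","spring_hook","pull_bar","claw","puller_handle","puller_mid","puller_hook","pliers_centre","pliers_tip","mat","bin","reel","tin","loupe","offcut_a_c","offcut_b_c","offcut_d_c"]:
    r={c:robot.tip_of(c,l) for c in C}
    print(l,{c:[(np.round(d["xy"],1).tolist(),round(d["confidence"],2)) for d in r[c][:5]] for c in C}, np.round(tri(r["top"][0]["xy"],r["side"][0]["xy"]),3) if r["top"] and r["side"] else None)
E
```

```text
t1 origin 245 150 f 4
s1 origin 230 160 f 4
pedal {'top': [([381.7, 190.8], 0.95), ([483.6, 179.6], 0.36)], 'side': [([337.7, 241.0], 0.72)]} [ 0.603 -0.041  0.011]
post {'top': [([356.5, 189.7], 0.75)], 'side': [([331.9, 214.1], 0.85), ([298.1, 183.0], 0.51)]} [0.601 0.055 0.046]
spring_hook {'top': [([297.3, 213.8], 0.58), ([370.6, 189.3], 0.55)], 'side': [([336.5, 224.6], 0.5), ([391.5, 310.2], 0.3)]} [ 0.618  0.296 -0.269]
pull_bar {'top': [([367.3, 190.4], 0.42)], 'side': [([334.4, 223.0], 0.41)]} [0.6   0.015 0.042]
claw {'top': [([365.2, 190.6], 0.41)], 'side': [([334.8, 221.8], 0.52)]} [0.602 0.023 0.039]
puller_handle {'top': [([361.3, 226.4], 0.61), ([301.5, 215.7], 0.58)], 'side': [([318.3, 186.7], 0.67), ([296.3, 227.3], 0.43), ([346.6, 185.6], 0.32)]} [0.497 0.042 0.187]
puller_mid {'top': [([375.3, 225.3], 0.64), ([368.7, 187.3], 0.26)], 'side': [([299.9, 236.7], 0.58)]} [ 0.474 -0.014  0.029]
puller_hook {'top': [([396.2, 228.7], 0.44)], 'side': []} None
pliers_centre {'top': [([311.4, 169.5], 0.7), ([434.2, 226.8], 0.65)], 'side': [([324.5, 349.8], 0.69), ([332.0, 220
[... 447 characters left out ...]
227.8], 0.71), ([484.6, 179.1], 0.7), ([287.9, 239.5], 0.17)], 'side': [([394.0, 345.1], 0.65)]} [ 0.567 -0.443  0.001]
tin {'top': [([308.0, 171.4], 0.48)], 'side': [([343.6, 184.3], 0.45), ([295.9, 232.9], 0.22)]} [0.682 0.236 0.015]
loupe {'top': [([456.8, 168.2], 0.61)], 'side': [([324.7, 353.5], 0.71), ([334.6, 222.9], 0.7), ([391.2, 311.1], 0.45)]} [ 0.612 -0.362 -0.083]
offcut_a_c {'top': [([319.5, 225.0], 0.43)], 'side': [([290.6, 201.6], 0.71)]} [0.475 0.191 0.004]
offcut_b_c {'top': [([298.9, 216.7], 0.62)], 'side': [([300.9, 186.6], 0.72)]} [0.516 0.269 0.001]
offcut_d_c {'top': [([313.1, 196.4], 0.43)], 'side': [([345.8, 186.4], 0.61), ([320.1, 188.4], 0.48)]} [0.634 0.213 0.017]
```

View pics/t1.png

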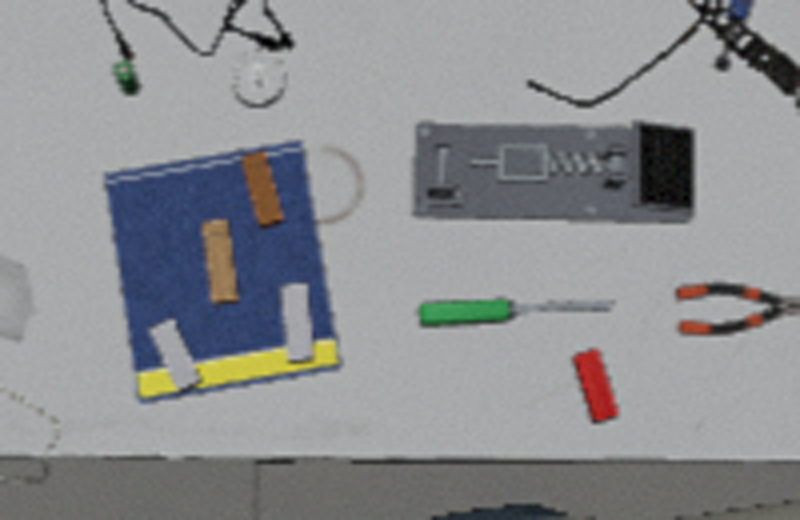

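View pics/s1.png

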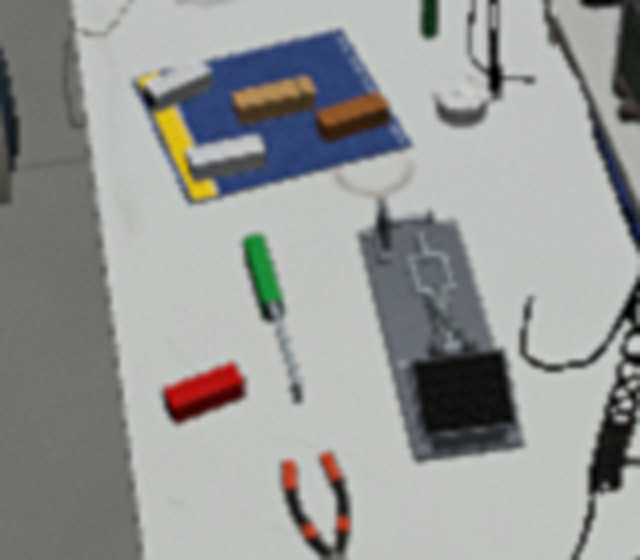

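```bash
cat >> h.py <<'E'
def recto(mask,c,z):
    """oriented rect of mask in world plane z"""
    cs,_=cv2.findContours(mask.astype(np.uint8),cv2.RETR_EXTERNAL,cv2.CHAIN_APPROX_NONE)
    k=max(cs,key=cv2.contourArea)[:,0,:]
    W=np.array([atz(c,p,z)[:2] for p in k],np.float32)*1000
    (cx,cy),(w,h),a=cv2.minAreaRect(W)
    if w<h: w,h,a=h,w,a+90
    return np.round([cx/1000,cy/1000,w,h,(a+90)%180-90],3)
E
python3 - <<'E'
from h import *
im=snap()
for l in ["offcut_a_c","offcut_b_c","offcut_d_c","pliers_centre","puller","bin","mat","pedal"]:
  for c in C:
    for d in robot.silhouettes(c,l)[:5]:
        z={"bin":0.07,"mat":0.003,"puller":.013,"pedal":.008,"pliers_centre":.006}.get(l,.015)
        print(l,c,round(d["confidence"],2),np.round(d["rect"]),d["pixels"].sum(),recto(d["pixels"],c,z))
crop("top",485,210,140,110,5,"t2",im["top"])
E
```

```text
offcut_a_c top 0.57 [286. 230. 295. 249.] 114 [ 0.426  0.304 64.826 24.527 27.156]
offcut_a_c top 0.44 [318. 218. 324. 242.] 138 [ 0.454  0.191 74.3   25.79   0.649]
offcut_a_c top 0.3 [298. 207. 305. 228.] 136 [ 0.513  0.264 77.266 24.637  8.959]
offcut_a_c side 0.56 [281. 196. 300. 206.] 168 [ 0.457  0.196 73.898 49.549  9.474]
offcut_a_c side 0.16 [309. 275. 319. 309.] 130 [  0.479  -0.234 121.436  24.059  79.261]
offcut_b_c top 0.45 [298. 206. 305. 226.] 148 [ 0.511  0.262 80.008 30.404  5.427]
offcut_b_c side 0.52 [287. 179. 310. 190.] 180 [ 0.512  0.268 82.863 54.374 12.669]
offcut_b_c side 0.46 [291. 217. 304. 261.] 244 [ 4.68000e-01 -2.00000e-03  1.88218e+02  3.17180e+01  8.97550e+01]
offcut_d_c top 0.71 [310. 188. 317. 208.] 64 [ 0.582  0.227 62.92  16.342 14.487]
offcut_d_c side 0.47 [320. 212. 361. 273.] 1639 [ 6.02000e-01 -3.90000e-02  2.88549e+02  9.74210e+01  8.91010e+01]
offcut_d_c side 0.28 [294. 219. 305. 252.] 137 [ 4.67000e-01  3.30000e-02  1.08298e+02  2.11340e+01 -8.74990e+01]
pliers_centre top 0.47 [417. 218. 448. 231.] 136 [  0.466  -0.22  121.445  20.997 -74.4
[... 559 characters left out ...]
2 156.039 148.588  79.438]
bin side 0.96 [300. 316. 352. 376.] 3126 [  0.472  -0.437 171.945 139.848  79.48 ]
mat top 0.61 [273. 183. 331. 251.] 2413 [  0.507   0.263 219.796 190.162  10.326]
mat top 0.58 [348. 180. 419. 207.] 1664 [ 6.02000e-01 -4.90000e-02  2.60283e+02  9.58980e+01 -8.97740e+01]
mat side 0.73 [264. 170. 332. 212.] 1297 [  0.509   0.263 223.63  197.128   9.973]
pedal top 0.72 [345. 179. 416. 205.] 1668 [ 6.01000e-01 -4.80000e-02  2.59512e+02  9.57300e+01 -8.98260e+01]
pedal top 0.26 [284. 230. 297. 249.] 138 [ 0.426  0.305 68.371 28.007 27.511]
pedal side 0.94 [322. 211. 359. 276.] 1628 [ 6.05000e-01 -3.30000e-02  2.90034e+02  9.55910e+01  8.78880e+01]
t2 origin 415 155 f 5
```

View pics/t2.png

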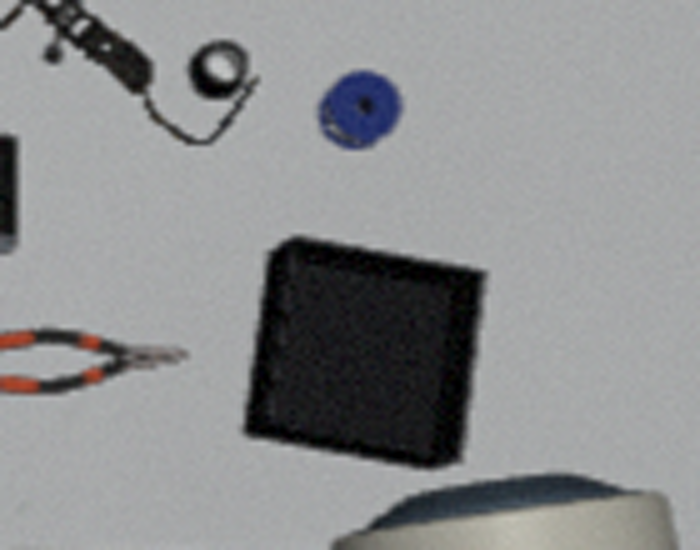

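```bash
python3 -m handwheel '[[[0.05,0.06,0],0,0.06],[[0.08,0.12,0],0,0.06],[[0.11,0.18,0],0,0.06],[[0.14,0.24,0],0,0.06],[[0.17,0.30,0],0,0.06],[[0.20,0.36,0],0,0.06],[[0.23,0.42,0],0,0.06],[[0.26,0.48,0],0,0.06],[[0.29,0.54,0],0,0.06],[[0.32,0.60,0],0,0.06],[[0.35,0.66,0],0,0.06],[[0.38,0.72,0],0,0.06],[[0.41,0.78,-0.02],0,0.06],[[0.437,0.835,-0.05],0,0.06],[[0.437,0.835,-0.08],0.6,0.06],[[0.437,0.835,-0.10],0.6,0.06],[[0.437,0.835,-0.11],0.6,0.06],[[0.437,0.835,-0.11],0.6,0.06]]' 60; python3 - <<'E'
from h import *
s=robot.read_state(); print(s["clock"],s["tcp_pos"],s["tool_rot"],s["joint_positions"],s["ft_force"])
im=snap(); crop("top",320,215,160,110,5,"t3",im["top"]);crop("side",310,190,120,90,6,"s3",im["side"])
E
```

```text
clock: 5.15
tcp_pos: [0.5813, 0.2263, 0.1213]
tool_rot: [-1.571, -0.001, -2.897]
ft_force: [-0.2, 0.1, 0.6]
finger_gap: 0.0602
5.15 [0.58134691 0.22627167 0.12125444] [-1.57058126e+00 -1.12204036e-03 -2.89748853e+00] [ 2.75590725e-01  6.10179508e-01  1.46558706e+00 -2.05131276e-04
  1.06695435e+00  1.60238195e+00] [-0.23564982  0.07350176  0.59565112]
t3 origin 240 160 f 5
s3 origin 250 145 f 6
```

View pics/s3.png

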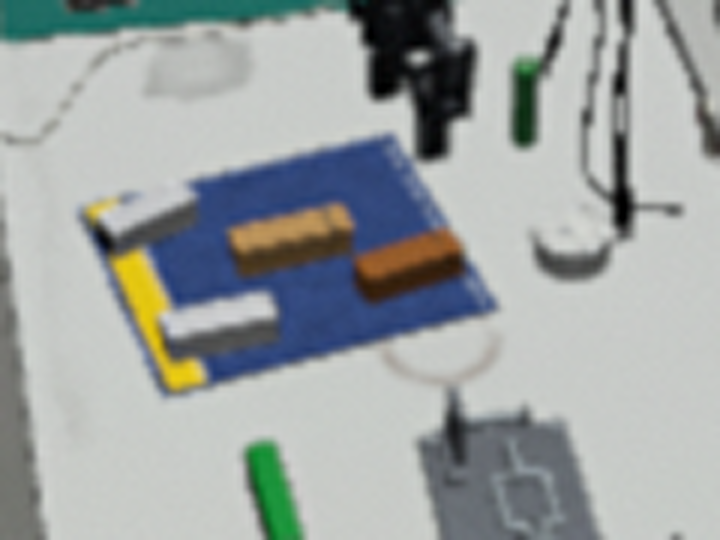

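View pics/t3.png

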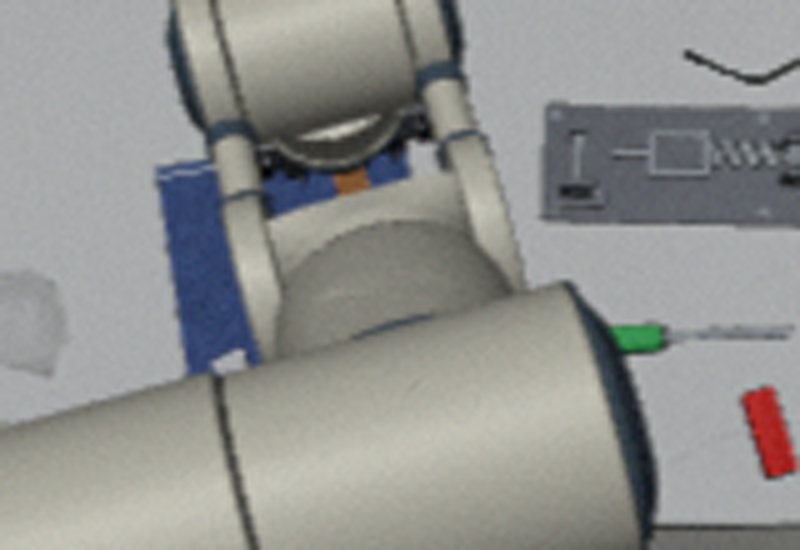

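```bash
python3 - <<'E'
from h import *
for p in [(0.581,0.226,0.121),(0.581,.226,0.015),(.582,.227,.015),(.6152,.2356,.027),(.549,.2187,.027)]: print((proj("side",p)-[250,145])*6)
E
```

```text
[405.21241752 134.54060285]
[405.97228455 266.68304325]
[407.23709273 265.45319382]
[456.41119302 235.59668273]
[357.56293723 266.27068218]
```

```bash
python3 -m handwheel '[[[0,0,-0.05],0,0.06],[[0,0,-0.09],0,0.06],[[0,0,-0.113],0,0.06],[[0,0,-0.114],0,0.06],[[0,0,-0.114],0,0.06],[[0,0,-0.114],0,0.01],[[0,0,-0.114],0,0.01],[[0,0,-0.114],0,0.01],[[0,0,-0.114],0,0.01],[[0,0,-0.114],0,0.01],[[0,0,-0.08],0,0.01],[[0,0,-0.03],0,0.01],[[0,0,0.03],0,0.01],[[-0.02,-0.06,0.05],0,0.01],[[-0.04,-0.12,0.05],0,0.01],[[-0.06,-0.18,0.05],0,0.01],[[-0.06,-0.24,0.05],-8,0.01],[[-0.06,-0.30,0.05],-16,0.01],[[-0.07,-0.36,0.05],-24,0.01],[[-0.08,-0.42,0.05],-24,0.01]]' 60
```

```text
clock: 7.75
tcp_pos: [0.5017, -0.1958, 0.1732]
tool_rot: [-1.571, 0.002, 2.964]
ft_force: [0.7, -0.6, -0.8]
finger_gap: 0.0227
```

```bash
python3 -m handwheel '[[[-0.008,-0.06,0],0,0.01],[[-0.016,-0.12,0],0,0.01],[[-0.024,-0.18,0],0,0.01],[[-0.028,-0.244,0],0,0.01],[[-0.028,-0.244,-0.03],0,0.01],[[-0.028,-0.244,-0.06],0,0.01],[[-0.028,-0.244,-0.095],0,0.01],[[-0.028,-0.244,-0.10],0,0.01],[[-0.028,-0.244,-0.10],0,0.01],[[-0.028,-0.244,-0.10],0,0.045],[[-0.028,-0.244,-0.10],0,0.045],[[-0.028,-0.244,-0.10],0,0.045],[[-0.028,-0.244,-0.06],0,0.045],[[-0.028,-0.244,-0.01],0,0.045]]' 60; python3 - <<'E'
from h import *
im=snap(); crop("top",400,215,280,130,2.8,"t4",im["top"]);crop("side",330,280,160,200,3,"s4",im["side"])
for d in robot.silhouettes("top","offcut_b_c")[:5]: print(round(d["confidence"],2),np.round(d["rect"]),d["pixels"].sum(),recto(d["pixels"],"top",.015))
E
```

```text
clock: 9.5
tcp_pos: [0.4733, -0.4393, 0.1636]
tool_rot: [-1.572, 0.001, 2.964]
ft_force: [0.2, -1.0, 0.7]
finger_gap: 0.0453
t4 origin 260 150 f 2.8
s4 origin 250 180 f 3
```

View pics/s4.png

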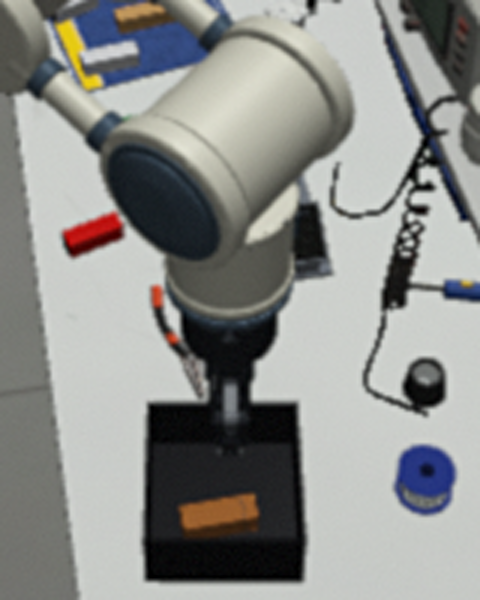

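View pics/t4.png

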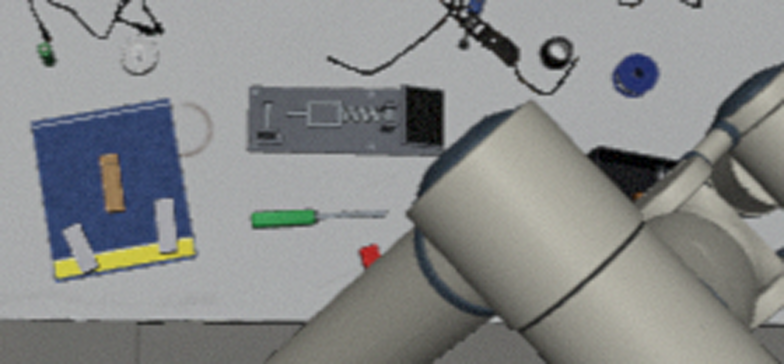

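```bash
python3 -m handwheel '[[[0.003,0.06,0.01],0,0.06],[[0.006,0.12,0.01],0,0.06],[[0.01,0.18,0.01],0,0.06],[[0.015,0.24,0.01],0,0.06],[[0.02,0.30,0.01],0,0.06],[[0.025,0.36,0.01],0,0.06],[[0.025,0.42,0.01],6,0.06],[[0.03,0.48,0.01],12,0.06],[[0.035,0.54,0.01],17,0.06],[[0.038,0.60,0.01],17,0.06],[[0.039,0.66,0.01],17,0.06],[[0.039,0.702,0],17,0.06],[[0.039,0.702,-0.05],17,0.06],[[0.039,0.702,-0.1],17,0.06],[[0.039,0.702,-0.14],17,0.06],[[0.039,0.702,-0.157],17,0.06],[[0.039,0.702,-0.157],17,0.06],[[0.039,0.702,-0.157],17,0.01],[[0.039,0.702,-0.157],17,0.01],[[0.039,0.702,-0.157],17,0.01]]' 60
```

```text
clock: 12.15
tcp_pos: [0.5146, 0.2614, 0.0107]
tool_rot: [-1.568, 0.009, -3.023]
ft_force: [-1.4, -0.3, 11.1]
finger_gap: 0.0221
```

```bash
python3 - <<'E'
from h import *
im=snap(); crop("side",310,190,120,90,6,"s5",im["side"])
E
```

```text
s5 origin 250 145 f 6
```

View pics/s5.png

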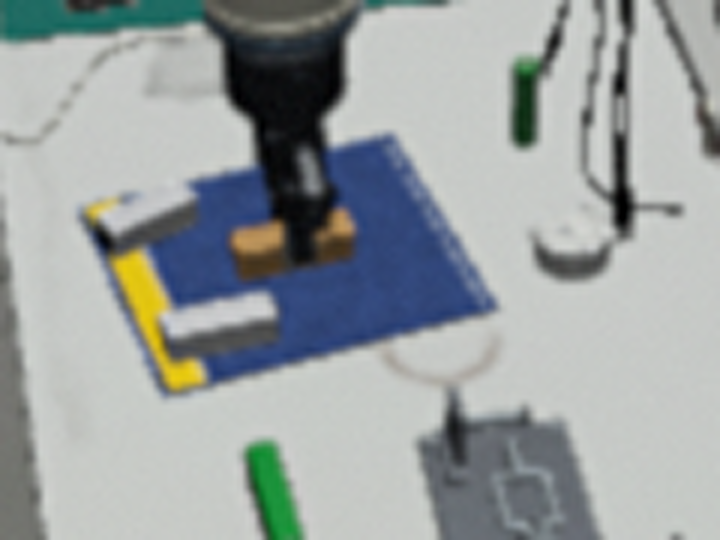

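```bash
python3 -m handwheel '[[[0,0,0.04],0,0.01],[[0,0,0.09],0,0.01],[[0,-0.02,0.14],0,0.01],[[0,-0.08,0.16],0,0.01],[[0,-0.14,0.16],0,0.01],[[-0.01,-0.20,0.16],0,0.01],[[-0.01,-0.26,0.16],0,0.01],[[-0.01,-0.32,0.16],0,0.01],[[-0.01,-0.38,0.16],-6,0.01],[[-0.01,-0.44,0.16],-12,0.01],[[-0.02,-0.50,0.16],-17,0.01],[[-0.03,-0.56,0.16],-17,0.01],[[-0.033,-0.62,0.16],-17,0.01],[[-0.033,-0.651,0.14],-17,0.01],[[-0.033,-0.651,0.1],-17,0.01],[[-0.033,-0.651,0.067],-17,0.01],[[-0.033,-0.651,0.064],-17,0.01],[[-0.033,-0.651,0.064],-17,0.01],[[-0.033,-0.651,0.064],-17,0.045],[[-0.033,-0.651,0.064],-17,0.045]]' 60
python3 -m handwheel '[[[0,0,0],0,0.045],[[0,0,0.03],0,0.045],[[0,0,0.08],0,0.045],[[0,0,0.09],0,0.045]]' 
python3 - <<'E'
from h import *
im=snap(); crop("side",330,280,160,200,3,"s6",im["side"])
print(robot.read_state()["ft_force"])
for d in robot.silhouettes("top","offcut_a_c")[:5]: print(round(d["confidence"],2),np.round(d["rect"]),d["pixels"].sum(),recto(d["pixels"],"top",.015))
E
```

```text
clock: 14.75
tcp_pos: [0.4821, -0.39, 0.0759]
tool_rot: [-1.567, 0.01, 2.964]
ft_force: [-0.7, 0.2, 0.1]
finger_gap: 0.0449
clock: 15.25
tcp_pos: [0.4833, -0.3911, 0.1694]
tool_rot: [-1.564, 0.015, 2.964]
ft_force: [0.4, -0.8, -0.1]
finger_gap: 0.0448
s6 origin 250 180 f 3
[ 0.06685244  0.37562449 -0.19751391]
```

View pics/s6.png

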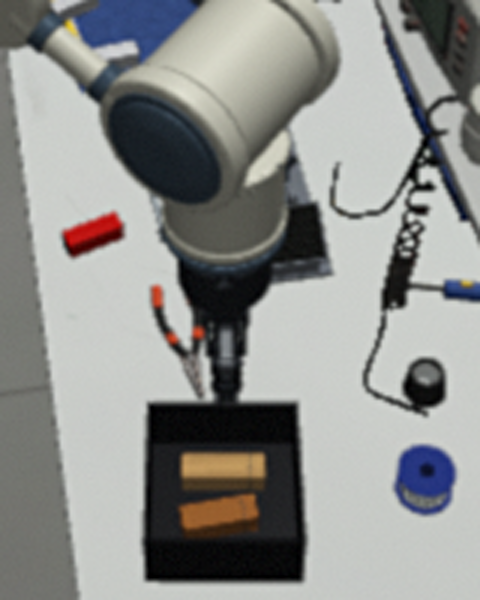

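```bash
python3 -m handwheel '[[[0.003,0.06,0],0,0.06],[[0.004,0.12,0],0,0.06],[[0.004,0.18,0],0,0.06],[[0.0,0.24,0],0,0.06],[[0,0.30,0],0,0.06],[[-0.01,0.36,0],6,0.06],[[-0.02,0.42,0],12,0.06],[[-0.029,0.48,0.0],12,0.06],[[-0.029,0.54,0.0],12,0.06],[[-0.029,0.582,0.0],12,0.06],[[-0.029,0.582,-0.04],12,0.06],[[-0.029,0.582,-0.09],12,0.06],[[-0.029,0.582,-0.14],12,0.06],[[-0.029,0.582,-0.159],12,0.06],[[-0.029,0.582,-0.159],12,0.06],[[-0.029,0.582,-0.159],12,0.06],[[-0.029,0.582,-0.159],12,0.01],[[-0.029,0.582,-0.159],12,0.01],[[-0.029,0.582,-0.159],12,0.01],[[-0.029,0.582,-0.159],12,0.01]]' 60
python3 - <<'E'
from h import *
im=snap(); crop("side",310,190,120,90,6,"s7",im["side"]);print(robot.read_state()["ft_force"])
E
```

```text
clock: 17.9
tcp_pos: [0.4535, 0.1922, 0.0079]
tool_rot: [-1.567, 0.012, -3.11]
ft_force: [-1.3, -1.1, 14.8]
finger_gap: 0.023
s7 origin 250 145 f 6
[-2.33294867  0.15927883 15.50443571]
```

View pics/s7.png

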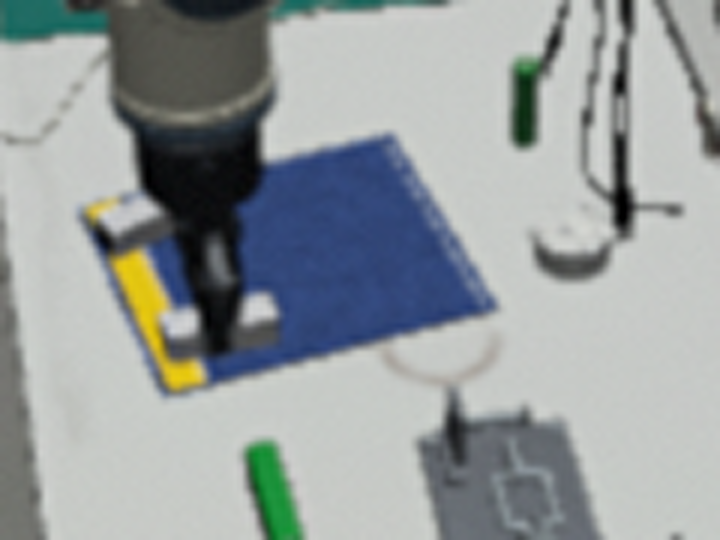

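```bash
python3 -m handwheel '[[[0,0,0.04],0,0.01],[[0,0,0.09],0,0.01],[[0,-0.02,0.14],0,0.01],[[0.01,-0.08,0.16],8,0.01],[[0.02,-0.14,0.16],16,0.01],[[0.02,-0.20,0.16],24,0.01],[[0.02,-0.26,0.16],33,0.01],[[0.02,-0.32,0.16],42,0.01],[[0.02,-0.38,0.16],52,0.01],[[0.02,-0.44,0.16],61,0.01],[[0.01,-0.50,0.16],70,0.01],[[0.003,-0.56,0.16],78,0.01],[[0.003,-0.603,0.16],78,0.01],[[0.003,-0.603,0.14],78,0.01],[[0.003,-0.603,0.1],78,0.01],[[0.003,-0.603,0.067],78,0.01],[[0.003,-0.603,0.064],78,0.01],[[0.003,-0.603,0.064],78,0.01],[[0.003,-0.603,0.064],78,0.045],[[0.003,-0.603,0.064],78,0.045]]' 60
python3 -m handwheel '[[[0,0,0],0,0.045],[[0,0,0.03],0,0.045],[[0,0,0.08],0,0.045],[[0,0,0.09],0,0.045]]' 
python3 - <<'E'
from h import *
im=snap(); crop("side",330,280,160,200,3,"s8",im["side"])
for d in robot.silhouettes("top","offcut_a_c")[:5]: print(round(d["confidence"],2),np.round(d["rect"]),d["pixels"].sum(),recto(d["pixels"],"top",.015))
E
```

```text
clock: 20.5
tcp_pos: [0.457, -0.4111, 0.0731]
tool_rot: [-1.566, 0.011, -1.748]
ft_force: [-0.5, 0.2, -0.3]
finger_gap: 0.0445
clock: 21.0
tcp_pos: [0.4581, -0.4123, 0.1665]
tool_rot: [-1.561, 0.008, -1.748]
ft_force: [0.5, -0.1, 0.7]
finger_gap: 0.045
s8 origin 250 180 f 3
```

View pics/s8.png

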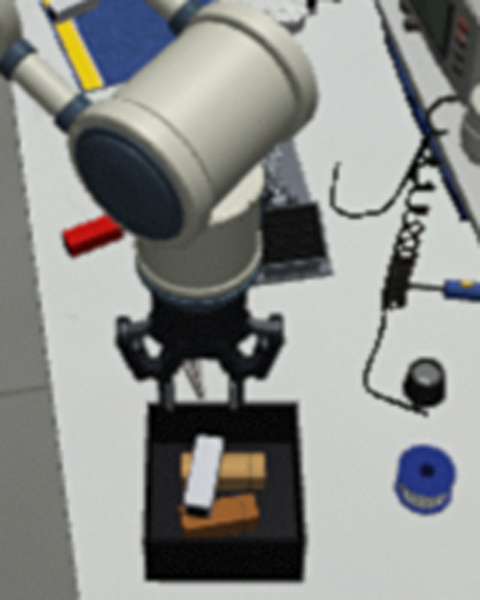

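```bash
python3 -m handwheel '[[[0.01,0.06,0],0,0.06],[[0.02,0.12,0],-6,0.06],[[0.02,0.18,0],-12,0.06],[[0.02,0.24,0],-18,0.06],[[0.02,0.30,0],-24,0.06],[[0.01,0.36,0],-30,0.06],[[0.01,0.42,0],-36,0.06],[[0.0,0.48,0.0],-42,0.06],[[-0.01,0.54,0.0],-48,0.06],[[-0.02,0.60,0.0],-53,0.06],[[-0.032,0.66,0.0],-53,0.06],[[-0.032,0.716,0.0],-53,0.06],[[-0.032,0.716,-0.04],-53,0.06],[[-0.032,0.716,-0.09],-53,0.06],[[-0.032,0.716,-0.13],-53,0.06],[[-0.032,0.716,-0.154],-53,0.06],[[-0.032,0.716,-0.154],-53,0.06],[[-0.032,0.716,-0.154],-53,0.01],[[-0.032,0.716,-0.154],-53,0.01],[[-0.032,0.716,-0.154],-53,0.01]]' 60
python3 - <<'E'
from h import *
im=snap(); crop("side",310,190,120,90,6,"s9",im["side"]);print(robot.read_state()["ft_force"])
E
```

```text
clock: 23.65
tcp_pos: [0.4254, 0.3052, 0.0103]
tool_rot: [-1.565, 0.013, -2.673]
ft_force: [-0.8, -0.5, 6.4]
finger_gap: 0.0224
s9 origin 250 145 f 6
[-0.93597114 -1.1994942   7.40561189]
```

View pics/s9.png

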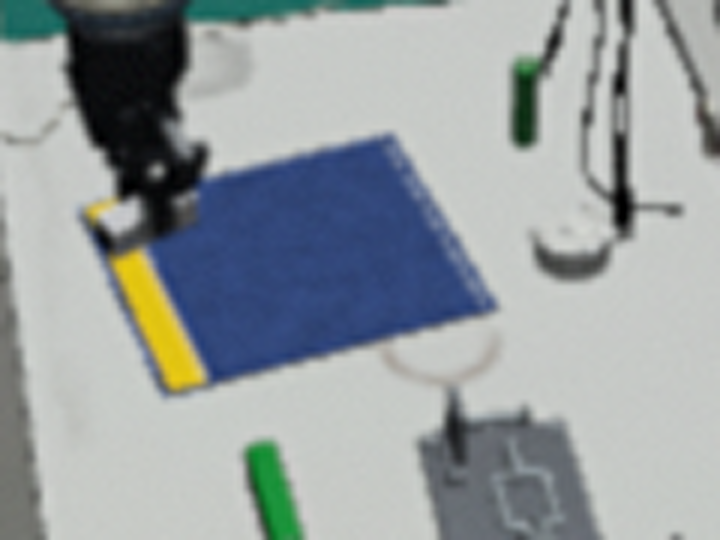

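```bash
python3 -m handwheel '[[[0,0,0.05],0,0.01],[[0.01,0,0.10],0,0.01],[[0.02,-0.04,0.15],0,0.01],[[0.03,-0.10,0.16],5,0.01],[[0.05,-0.16,0.16],10,0.01],[[0.06,-0.22,0.16],16,0.01],[[0.06,-0.28,0.16],22,0.01],[[0.06,-0.34,0.16],28,0.01],[[0.06,-0.40,0.16],34,0.01],[[0.06,-0.46,0.16],40,0.01],[[0.07,-0.52,0.16],46,0.01],[[0.077,-0.58,0.16],53,0.01],[[0.077,-0.64,0.16],53,0.01],[[0.077,-0.70,0.16],53,0.01],[[0.077,-0.724,0.12],53,0.01],[[0.077,-0.724,0.08],53,0.01],[[0.077,-0.724,0.066],53,0.01],[[0.077,-0.724,0.066],53,0.01],[[0.077,-0.724,0.066],53,0.045],[[0.077,-0.724,0.066],53,0.045]]' 60
python3 -m handwheel '[[[0,0,0],0,0.045],[[0,0,0.04],0,0.045],[[0,0.0,0.1],0,0.06],[[0,0.06,0.12],0,0.07],[[0,0.12,0.12],0,0.08]]' 
python3 - <<'E'
from h import *
im=snap(); crop("side",330,280,160,200,3,"s10",im["side"]); crop("top",400,215,280,130,2.8,"t10",im["top"])
for l in ("pliers_centre","puller"):
 for c in C:
  for d in robot.silhouettes(c,l)[:3]: print(l,c,round(d["confidence"],2),np.round(d["rect"]),d["pixels"].sum(),recto(d["pixels"],c,.01))
E
```

```text
clock: 26.25
tcp_pos: [0.5031, -0.4192, 0.0779]
tool_rot: [-1.563, 0.011, -1.748]
ft_force: [0.1, 0.1, -0.2]
finger_gap: 0.045
clock: 26.88
tcp_pos: [0.5038, -0.2987, 0.2002]
tool_rot: [-1.559, 0.01, -1.749]
ft_force: [0.9, 0.7, -0.2]
finger_gap: 0.0802
s10 origin 250 180 f 3
t10 origin 260 150 f 2.8
pliers_centre side 0.55 [302. 275. 316. 309.] 186 [  0.476  -0.229 125.695  43.698 -85.63 ]
pliers_centre side 0.54 [290. 218. 300. 239.] 118 [ 4.6800e-01  4.7000e-02  9.2870e+01  2.3857e+01 -8.6394e+01]
pliers_centre side 0.42 [313. 330. 330. 343.] 122 [ 0.49  -0.388 37.671 22.374 78.717]
puller top 0.48 [351. 224. 360. 232.] 59 [ 4.6600e-01  5.8000e-02  4.2676e+01  2.0168e+01 -8.0202e+01]
puller side 0.69 [292. 220. 299. 238.] 97 [ 4.6900e-01  4.6000e-02  8.4278e+01  2.1975e+01 -8.8375e+01]
puller side 0.61 [338. 229. 344. 249.] 40 [6.2100e-01 1.0000e-03 3.3299e+01 1.0294e+01 7.6906e+01]
```

View pics/s10.png

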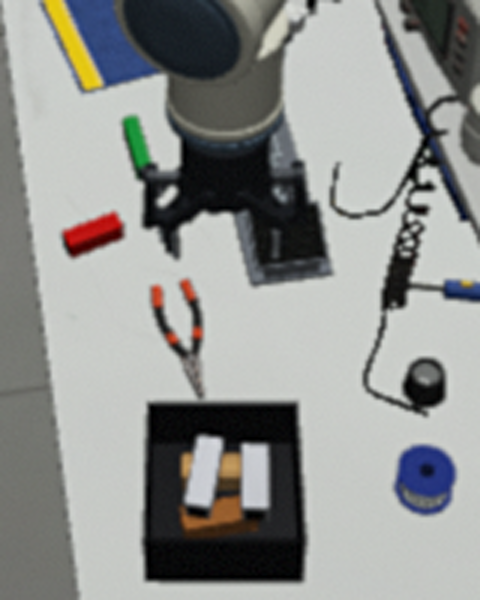

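View pics/t10.png

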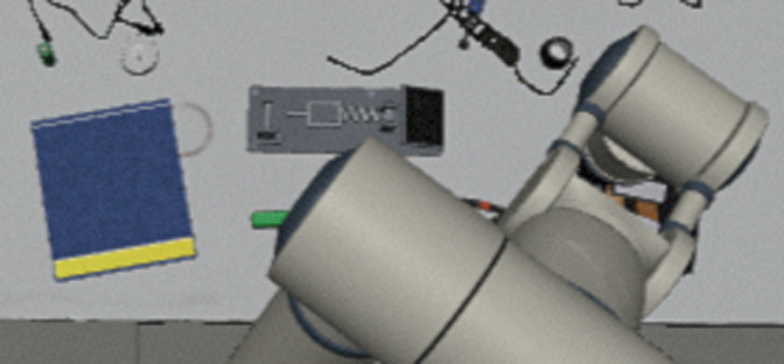

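```bash
python3 - <<'E'
from h import *
# initial top image
tip=atz("top",(452.4,225.8),.006); g1=atz("top",(415,223),.006); g2=atz("top",(415,232),.006)
print(tip,g1,g2)
# side now: grips ends s10 (157,290),(186,285); tip (200,393)
S=lambda u,v: atz("side",(250+u/3,180+v/3),.006)
print(S(200,394),S(157,287),S(186,281))
E
```

```text
[ 0.47660178 -0.30033542  0.006     ] [ 0.48641548 -0.1627502   0.006     ] [ 0.45287803 -0.16186492  0.006     ]
[ 0.47816839 -0.29732183  0.006     ] [ 0.45832306 -0.15942687  0.006     ] [ 0.48964273 -0.15729552  0.006     ]
```

```bash
python3 -m handwheel '[[[-0.015,0.05,0],6,0.07],[[-0.030,0.102,0],12,0.07],[[-0.030,0.102,-0.05],12,0.07],[[-0.030,0.102,-0.1],12,0.07],[[-0.030,0.102,-0.14],12,0.07],[[-0.030,0.102,-0.15],12,0.07],[[-0.030,0.102,-0.15],12,0.07]]' 60
python3 - <<'E'
from h import *
im=snap(); crop("side",310,270,110,90,6,"s11",im["side"]);print(robot.read_state()["ft_force"])
p=robot.read_state()["tcp_pos"];print((proj("side",[p[0],p[1],.006])-[255,225])*6)
E
```

```text
clock: 28.05
tcp_pos: [0.4736, -0.1985, 0.0483]
tool_rot: [-1.563, 0.011, -1.539]
ft_force: [-0.1, -0.1, 0.7]
finger_gap: 0.0703
s11 origin 255 225 f 6
[ 0.65133276 -0.19279679 -0.70329443]
[326.85351063 358.81575189]
```

View pics/s11.png

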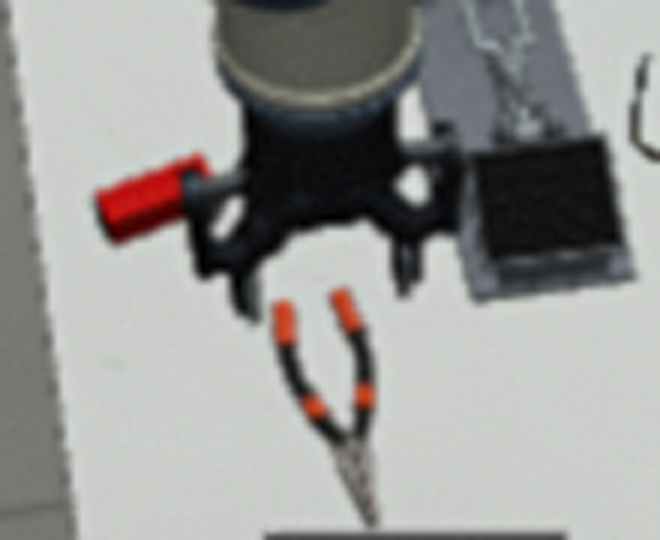

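```bash
python3 -m handwheel '[[[0,0,-0.02],0,0.065],[[0,0,-0.04],0,0.065],[[0,0,-0.044],0,0.065],[[0,0,-0.044],0,0.065]]' 60
python3 -m handwheel '[[[0,0,0],0,0.055],[[0,0,0],0,0.045],[[0,0,0],0,0.03],[[0,0,0],0,0.03],[[0,0,0],0,0.03]]' 60
python3 - <<'E'
from h import *
im=snap(); crop("side",310,270,110,90,6,"s12",im["side"]);print(robot.read_state()["ft_force"])
E
```

```text
clock: 28.65
tcp_pos: [0.4746, -0.1989, 0.0062]
tool_rot: [-1.56, 0.009, -1.539]
ft_force: [-0.7, -0.6, 0.3]
finger_gap: 0.065
clock: 29.28
tcp_pos: [0.4792, -0.2025, 0.0099]
tool_rot: [-1.55, 0.002, -1.538]
ft_force: [1.1, -13.4, 58.5]
finger_gap: 0.03
s12 origin 255 225 f 6
[  0.76917294 -14.02483781  58.76560273]
```

View pics/s12.png

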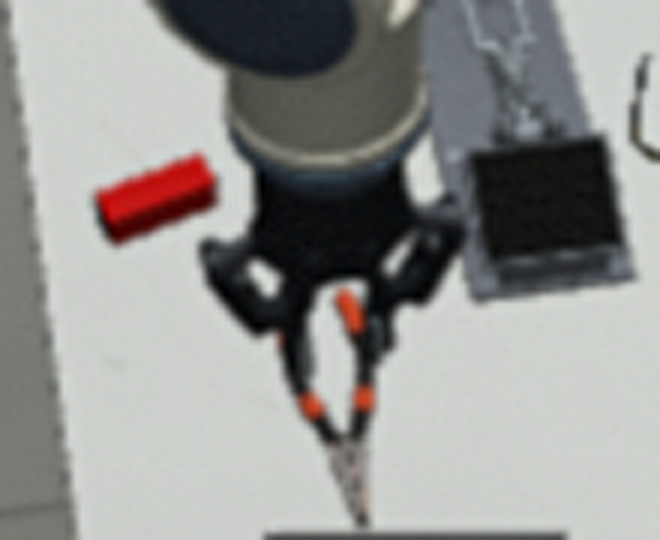

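```bash
python3 -m handwheel '[[[0,0,0.01],0,0.03],[[0,0,0.03],0,0.03],[[-0.003,0.003,0.04],0,0.065],[[-0.004,0.004,0.04],0,0.065]]' 60
python3 - <<'E'
from h import *
im=snap(); crop("side",310,270,110,90,6,"s13",im["side"]);print(robot.read_state()["ft_force"])
S=lambda u,v: atz("side",(255+u/6,225+v/6),.006)
p=robot.read_state()["tcp_pos"];print((proj("side",[p[0],p[1],.006])-[255,225])*6)
E
```

```text
clock: 29.88
tcp_pos: [0.4751, -0.1983, 0.0504]
tool_rot: [-1.55, 0.002, -1.538]
ft_force: [-0.8, -0.2, -0.2]
finger_gap: 0.0643
s13 origin 255 225 f 6
[-0.06790123 -0.17024295 -0.10049342]
[327.81731738 357.94129682]
```

View pics/s13.png

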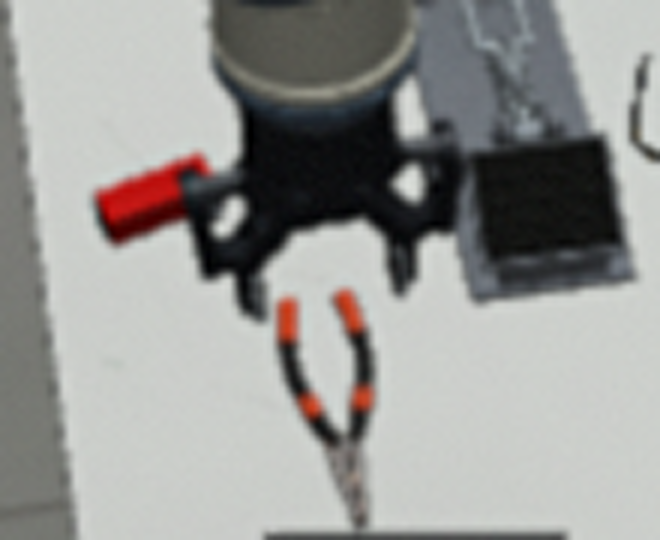

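```bash
python3 -m handwheel '[[[-0.001,0,-0.02],0,0.06],[[-0.001,0,-0.04],0,0.06],[[-0.001,0,-0.051],0,0.06],[[-0.001,0,-0.053],0,0.06],[[-0.001,0,-0.053],0,0.06]]' 40
python3 -m handwheel '[[[0,0,0],0,0.052],[[0,0,0],0,0.046],[[0,0,0],0,0.044]]' 40
python3 - <<'E'
from h import *
im=snap(); crop("side",310,270,110,90,6,"s14",im["side"]);print(robot.read_state()["ft_force"])
E
```

```text
clock: 30.6
tcp_pos: [0.4739, -0.1982, -0.0033]
tool_rot: [-1.551, 0.002, -1.538]
ft_force: [-0.5, 0.5, -0.0]
finger_gap: 0.06
clock: 30.98
tcp_pos: [0.4718, -0.1981, -0.0021]
tool_rot: [-1.554, 0.003, -1.537]
ft_force: [-19.0, -8.0, 31.1]
finger_gap: 0.0464
s14 origin 255 225 f 6
[-19.55988575  -8.35099548  31.60177134]
```

View pics/s14.png

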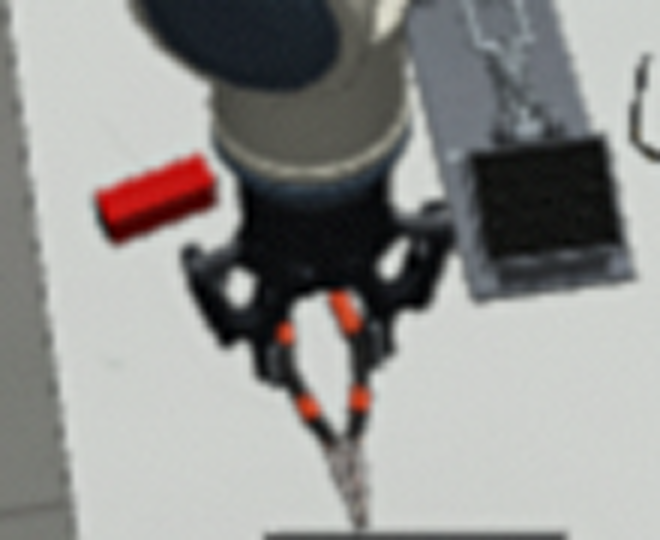

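```bash
python3 -m handwheel '[[[0.002,0,0.002],0,0.03],[[0.002,0,0.004],0,0.03],[[0.002,0,0.01],0,0.03],[[0.002,0,0.03],0,0.03],[[0.002,0,0.06],0,0.03]]' 40
python3 - <<'E'
from h import *
im=snap(); crop("side",310,265,110,90,6,"s15",im["side"]);print(robot.read_state()["ft_force"])
E
```

```text
clock: 31.7
tcp_pos: [0.4734, -0.1978, 0.0583]
tool_rot: [-1.555, 0.003, -1.537]
ft_force: [0.5, -0.6, -0.5]
finger_gap: 0.046
s15 origin 255 220 f 6
[-0.47663224 -0.24807862 -0.93398352]
```

View pics/s15.png

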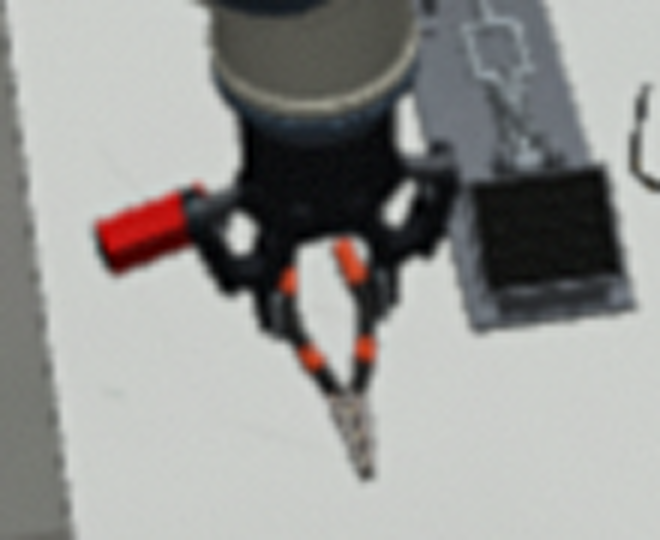

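```bash
python3 -m handwheel '[[[0,0.02,0.05],0,0.03],[[0,0.06,0.1],8,0.03],[[0.01,0.11,0.1],16,0.03],[[0.01,0.16,0.1],24,0.03],[[0.01,0.21,0.1],32,0.03],[[0.01,0.26,0.1],41,0.03],[[0.01,0.31,0.1],50,0.03],[[0.01,0.36,0.1],59,0.03],[[0.01,0.41,0.1],68,0.03],[[0.0,0.46,0.1],77,0.03],[[-0.005,0.499,0.1],86,0.03],[[-0.005,0.499,0.1],95,0.03],[[-0.005,0.499,0.07],98,0.03],[[-0.005,0.499,0.03],98,0.03],[[-0.005,0.499,-0.02],98,0.03],[[-0.005,0.499,-0.035],98,0.03],[[-0.005,0.499,-0.035],98,0.03]]' 40
python3 - <<'E'
from h import *
im=snap(); crop("side",300,190,110,90,6,"s16",im["side"]);print(robot.read_state()["ft_force"])
E
```

```text
clock: 33.92
tcp_pos: [0.4698, 0.3001, 0.0252]
tool_rot: [-1.551, 0.002, 0.173]
ft_force: [0.4, -0.7, -1.1]
finger_gap: 0.0458
s16 origin 245 145 f 6
[-0.07938319  0.48382421 -0.9112566 ]
```

View pics/s16.png

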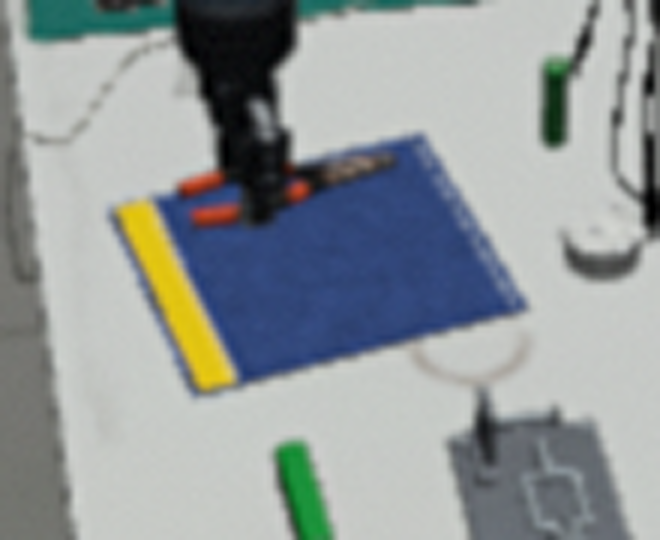

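```bash
python3 -m handwheel '[[[0,0,-0.01],0,0.03],[[0,0,-0.018],0,0.03],[[0,0,-0.021],0,0.03],[[0,0,-0.021],0,0.03],[[0,0,-0.021],0,0.06],[[0,0,-0.021],0,0.06],[[0,0,-0.021],0,0.065],[[0,0,0.01],0,0.065],[[0,0,0.06],0,0.065],[[0,0,0.1],0,0.065],[[0.0,-0.06,0.12],0,0.065],[[0.0,-0.12,0.14],-10,0.065],[[0.0,-0.18,0.15],-20,0.065],[[0.0,-0.22,0.15],-30,0.065],[[0.0,-0.25,0.15],-40,0.065]]' 40
python3 - <<'E'
from h import *
im=snap(); crop("side",310,200,120,100,6,"s17",im["side"]);crop("top",345,215,200,130,4,"t17",im["top"]);print(robot.read_state()["ft_force"])
E
```

```text
clock: 35.9
tcp_pos: [0.4707, 0.0489, 0.1771]
tool_rot: [-1.55, -0.002, -0.532]
ft_force: [0.7, 0.7, -0.6]
finger_gap: 0.0651
s17 origin 250 150 f 6
t17 origin 245 150 f 4
[-0.18483109 -0.32348289 -0.31007948]
```

View pics/s17.png

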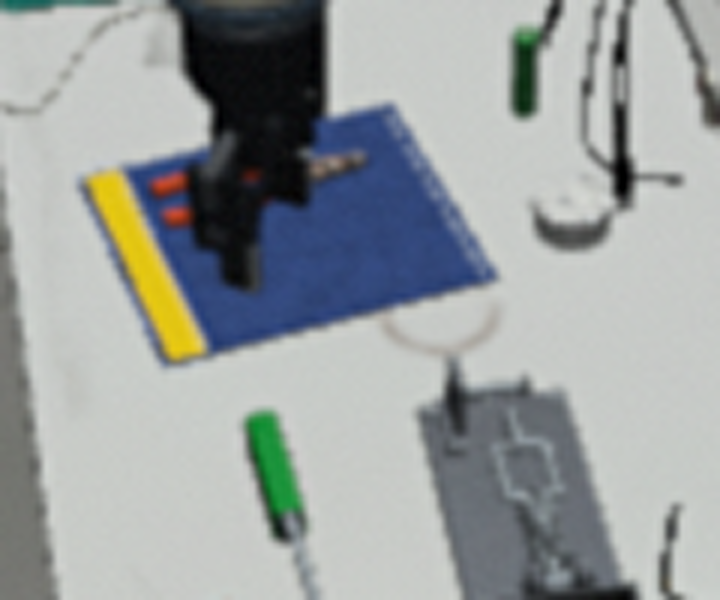

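View pics/t17.png

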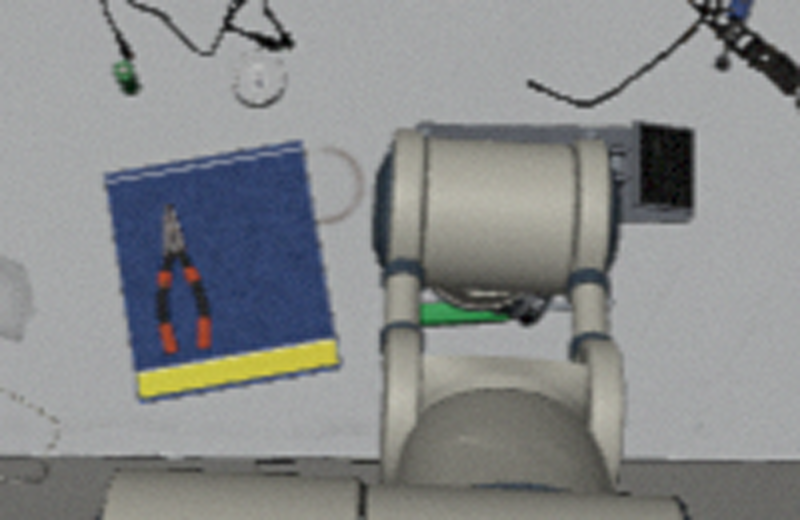

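```bash
python3 - <<'E'
from h import *
for c,roi in (("top",(340,215,410,245)),("side",(280,210,310,270))):
    im=cv2.imread(f"pics/{c}0.png")[:,:,::-1].astype(int)
    x0,y0,x1,y1=roi
    s=im[y0:y1,x0:x1]; m=(s[...,1]-np.maximum(s[...,0],s[...,2])>30)
    M=np.zeros((400,640),bool); M[y0:y1,x0:x1]=m
    v,u=np.nonzero(M); cen=(u.mean(),v.mean()); print(c,cen,M.sum(),recto(M,c,.013), atz(c,cen,.013))
# shank direction using top: end of shank
A=atz("top",(245+613/4-0.5,150+303/4-.5),.022); H=atz("top",(245+465/4-.5,150+311.5/4-.5),.02); print(A,H,np.degrees(np.arctan2(*(A-H)[1::-1])))
im={"top":cv2.imread("pics/top0.png")[:,:,::-1],"side":cv2.imread("pics/side0.png")[:,:,::-1]}
crop("top",373,226,70,40,11,"t18",im["top"]);crop("side",300,240,50,60,10,"s18",im["side"])
E
```

```text
top (np.float64(360.58181818181816), np.float64(227.4090909090909)) 110 [ 4.6800e-01  3.9000e-02  7.7628e+01  1.8594e+01 -8.9724e+01] [0.46806559 0.03913971 0.013     ]
side (np.float64(295.1847826086956), np.float64(226.8586956521739)) 92 [ 4.6800e-01  5.1000e-02  7.9946e+01  1.8886e+01 -8.5659e+01] [0.46802409 0.04974144 0.013     ]
[ 0.47549084 -0.09681706  0.022     ] [0.46725611 0.03886637 0.02      ] -86.52693796303507
t18 origin 338 206 f 11
s18 origin 275 210 f 10
```

View pics/t18.png

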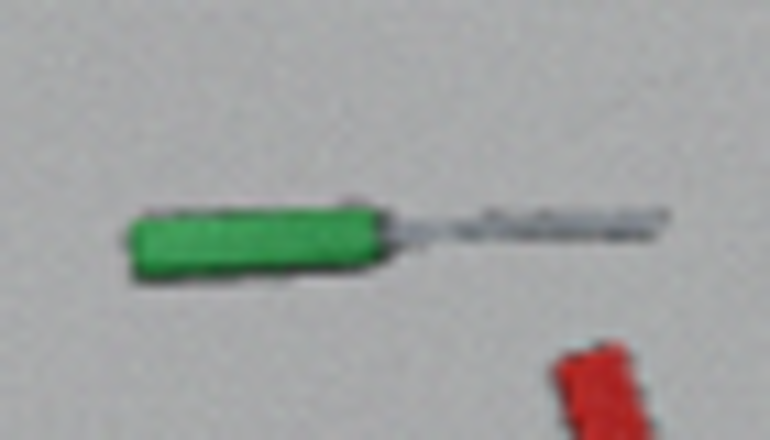

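View pics/s18.png

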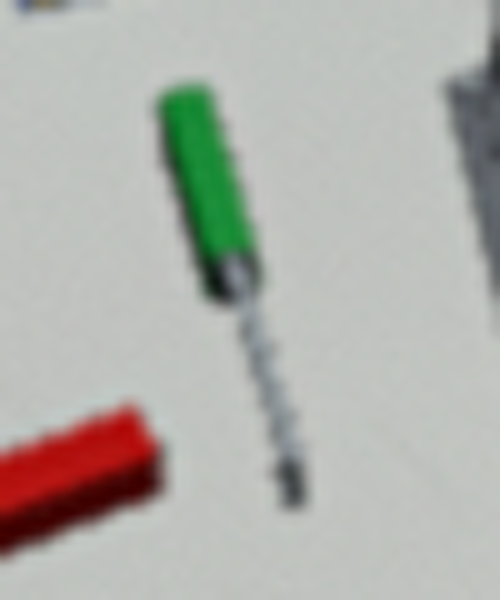

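```bash
python3 - <<'E'
from h import *
P=lambda u,v,z: atz("top",(u/11+338-.5,v/11+206-.5),z)
Q=lambda u,v,z: atz("side",(u/10+275-.5,v/10+210-.5),z)
a,b=P(130,240,.022),P(665,226,.022); print("top",a,b,np.linalg.norm(b-a),np.degrees(np.arctan2(*(b-a)[1::-1])))
f=P(385,236,.022); print("handle front",f)
a2,b2=Q(187,90,.026),Q(293,508,.0); print("side",a2,b2,np.linalg.norm((b2-a2)[:2]),np.degrees(np.arctan2(*(b2-a2)[1::-1])))
b3=Q(287,455,.026);print(b3)
E
```

```text
top [0.46699942 0.08094047 0.022     ] [ 0.47255022 -0.09750783  0.022     ] 0.17853461344713317 -88.21833531984929
handle front [ 0.46874751 -0.00415873  0.022     ]
side [0.46593266 0.07867427 0.026     ] [ 0.4739677 -0.0933471  0.       ] 0.1722089287088009 -87.32568480522978
[ 0.47269694 -0.09294209  0.026     ]
```

```bash
python3 -m handwheel '[[[0,-0.005,0],-10,0.05],[[-0.003,-0.011,0],-20,0.05],[[-0.003,-0.011,-0.03],-30,0.05],[[-0.003,-0.011,-0.06],-40,0.05],[[-0.003,-0.011,-0.09],-50,0.05],[[-0.003,-0.011,-0.11],-57.5,0.05],[[-0.003,-0.011,-0.12],-57.5,0.05],[[-0.003,-0.011,-0.12],-57.5,0.05]]' 40
python3 - <<'E'
from h import *
im=snap(); crop("side",310,225,110,90,6,"s19",im["side"]);print(robot.read_state()["ft_force"])
p=robot.read_state()["tcp_pos"];print((proj("side",[p[0],p[1],.026])-[255,180])*6)
E
```

```text
clock: 37.0
tcp_pos: [0.4677, 0.0376, 0.0568]
tool_rot: [-1.551, -0.002, -1.532]
ft_force: [1.2, 0.1, -0.1]
finger_gap: 0.05
s19 origin 255 180 f 6
[-0.12236048 -0.79206955  0.38611692]
[243.75370364 280.34590585]
```

View pics/s19.png

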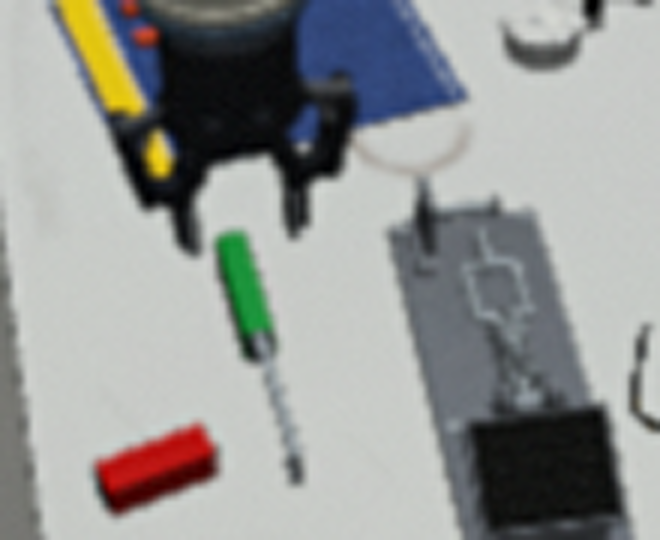

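```bash
python3 -m handwheel '[[[0,0,-0.02],0,0.045],[[0,0,-0.04],0,0.045],[[0,0,-0.05],0,0.04],[[0,0,-0.051],0,0.04],[[0,0,-0.051],0,0.03],[[0,0,-0.051],0,0.022],[[0,0,-0.051],0,0.015],[[0,0,-0.051],0,0.015],[[0,0,-0.051],0,0.01]]' 60
python3 - <<'E'
from h import *
im=snap(); crop("side",310,225,110,90,6,"s20",im["side"]);print(robot.read_state()["ft_force"])
E
```

```text
clock: 38.22
tcp_pos: [0.4685, 0.0375, 0.0073]
tool_rot: [-1.548, -0.002, -1.533]
ft_force: [-1.1, 0.2, 13.3]
finger_gap: 0.0191
s20 origin 255 180 f 6
[-0.22802702  0.11444218 13.91745736]
```

View pics/s20.png

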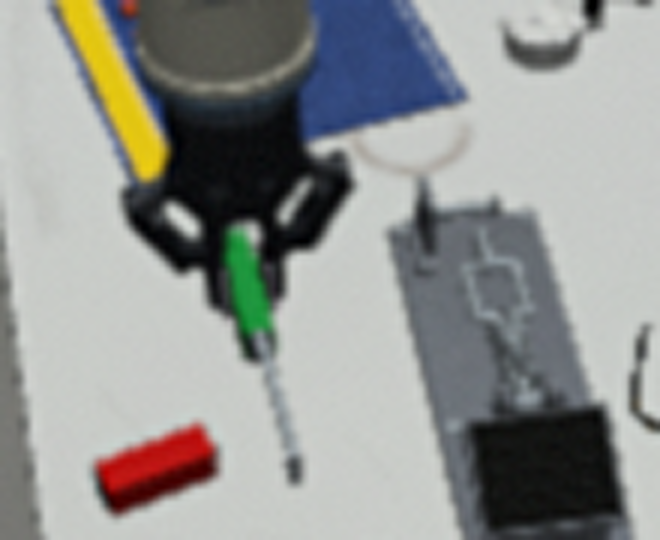

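```bash
cat > ov.py <<'E'
from h import *
def model(ox,oy,yaw):
    c,s=np.cos(yaw),np.sin(yaw)
    W=lambda x,y,z:(ox+c*x-s*y,oy+s*x+c*y,z)
    L=[]
    L.append([W(x,y,.008) for x,y in((-.135,-.045),(.125,-.045),(.125,.045),(-.135,.045),(-.135,-.045))])
    L.append([W(.1,-.014,.037),W(.1,.022,.037)])
    L.append([W(.1,.022,.056),W(.1,.029,.056)])
    L.append([W(x,y,.045) for x,y in((.045,-.014),(.045,.014),(.005,.014),(.005,-.014),(.045,-.014))])
    L.append([W(.045,0,.045),W(.071,0,.045),W(.071,0,.028)])
    return L
def draw(im,c,x0,y0,w,h,f,L,name,cols=((255,0,0),(0,255,0),(0,255,0),(255,255,0),(255,0,255))):
    s=cv2.resize(im[y0:y0+h,x0:x0+w],None,fx=f,fy=f,interpolation=cv2.INTER_CUBIC)
    for l,col in zip(L,cols):
        P=np.array([(proj(c,p)-[x0,y0]+.5)*f for p in l]).round().astype(int)
        cv2.polylines(s,[P.reshape(-1,1,2)],False,col,1,cv2.LINE_AA)
    cv2.imwrite(f"pics/{name}.png",s[:,:,::-1])
E
python3 - <<'E'
from ov import *
t=cv2.imread("pics/top0.png")[:,:,::-1].copy(); s=cv2.imread("pics/side0.png")[:,:,::-1].copy()
L=model(.6015,-.0435,np.radians(90))
draw(t,"top",340,172,85,42,9,L,"o1"); draw(s,"side",315,205,55,75,8,L,"o2")
E
```

```text
(no output)
```

View pics/o1.png

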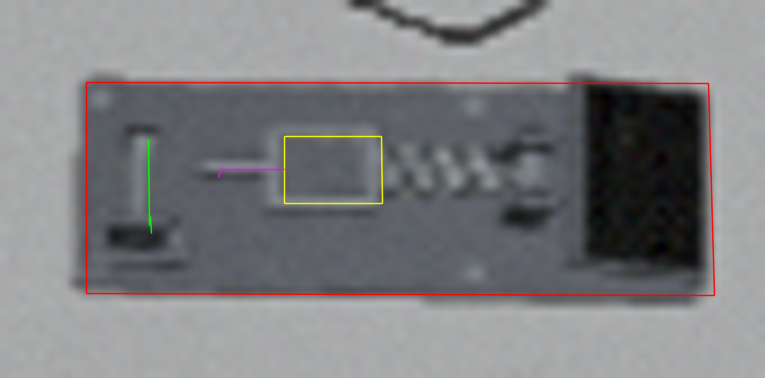

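View pics/o2.png

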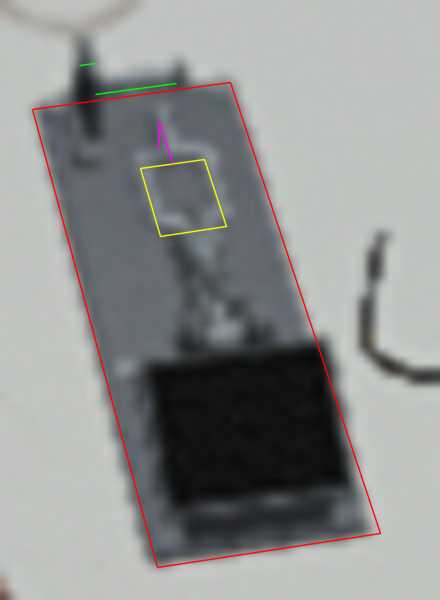

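```bash
python3 - <<'E'
from ov import *
t=robot.read_camera("top"); 
t=cv2.imread("pics/top0.png")[:,:,::-1].copy(); s=cv2.imread("pics/side0.png")[:,:,::-1].copy()
L=model(.602,-.0395,np.radians(89.6))
draw(t,"top",340,172,85,42,9,L,"o3"); draw(s,"side",315,205,55,75,8,L,"o4")
E
```

```text
(no output)
```

View pics/o3.png

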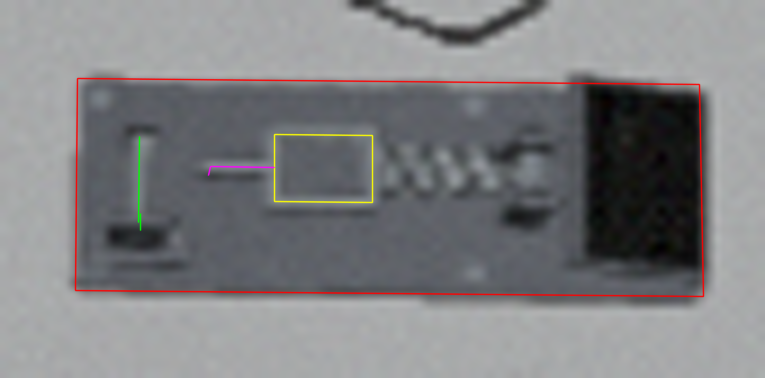

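View pics/o4.png

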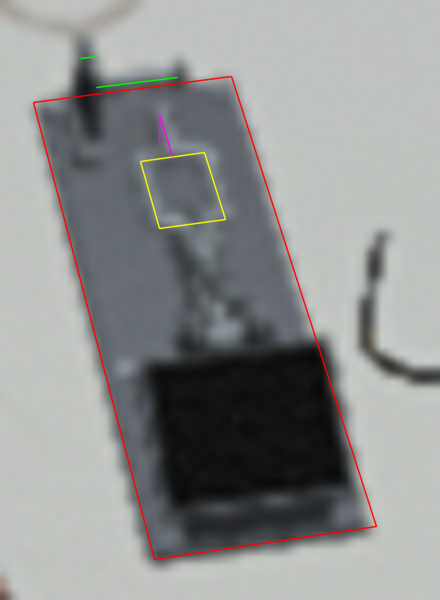

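```bash
python3 -m handwheel '[[[0,0,0.03],0,0.01],[[0,0,0.08],0,0.01],[[0,0.02,0.12],0,0.01],[[0.04,0.05,0.12],-1,0.01],[[0.09,0.076,0.12],-2.5,0.01],[[0.134,0.076,0.12],-2.5,0.01],[[0.134,0.076,0.10],-2.5,0.01],[[0.134,0.076,0.08],-2.5,0.01],[[0.134,0.076,0.07],-2.5,0.01],[[0.134,0.076,0.07],-2.5,0.01]]' 100
python3 - <<'E'
from h import *
im=snap(); crop("side",325,215,90,75,8,"s21",im["side"]);crop("top",365,190,90,60,8,"t21",im["top"]);s=robot.read_state();print(s["ft_force"],s["tcp_pos"],s["tool_rot"])
E
```

```text
clock: 39.62
tcp_pos: [0.6021, 0.1134, 0.0771]
tool_rot: [-1.549, -0.002, -1.577]
ft_force: [-0.6, 0.4, -0.8]
finger_gap: 0.0176
s21 origin 280 178 f 8
t21 origin 320 160 f 8
[ 0.28046622  0.09511039 -1.70751485] [0.60280006 0.11346839 0.07801549] [-1.54725145 -0.00174636 -1.57647142]
```

View pics/s21.png

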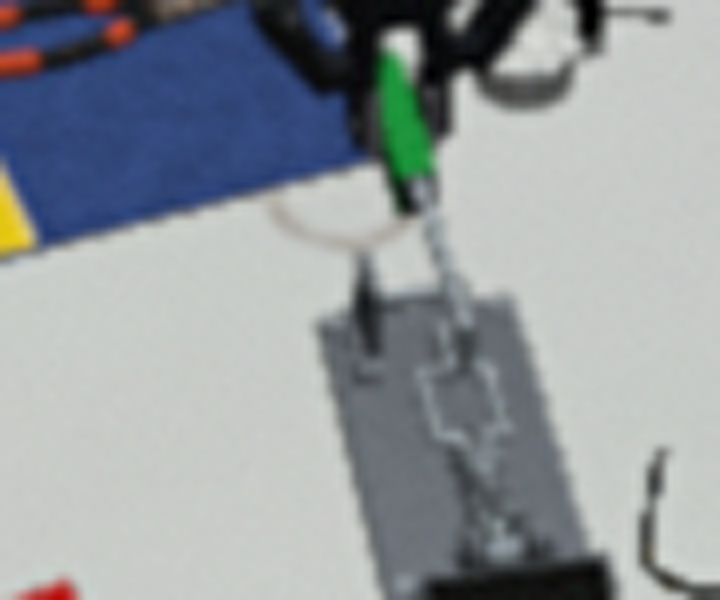

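View pics/t21.png

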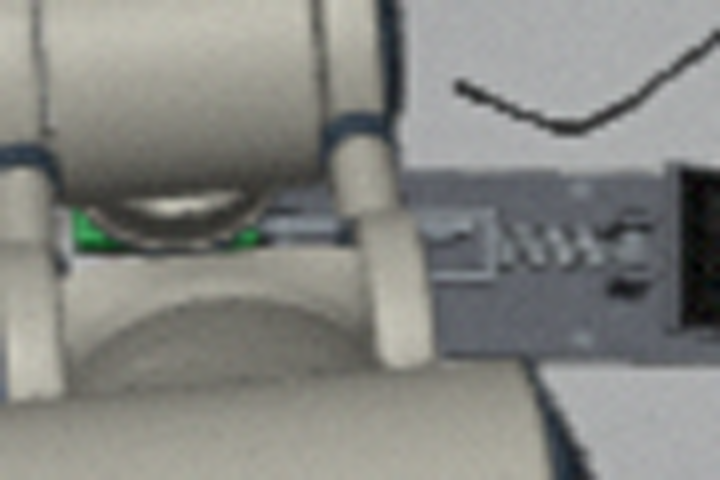

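```bash
cat >> ov.py <<'E'
def puller(hx,hy,bot,ang,pitch=0):
    """ang: world direction of hook (rad); pitch: hook up (rad)"""
    d=np.array([np.cos(ang)*np.cos(pitch),np.sin(ang)*np.cos(pitch),np.sin(pitch)]); l=np.array([-np.sin(ang),np.cos(ang),0]); u=np.cross(d,l)
    o=np.array([hx,hy,bot])
    W=lambda x,y,z:o+d*x+l*y+u*z
    L=[[W(x,y,.026) for x,y in((-.042,-.01),(.042,-.01),(.042,.01),(-.042,.01),(-.042,-.01))],
       [W(.042,-.0035,.019),W(.136,-.0035,.019),W(.136,.0035,.019),W(.042,.0035,.019)],
       [W(.136,0,.019),W(.136,0,0),W(.118,0,0)],
       [W(.13,0,.019),W(.13,0,.005),W(.118,0,.005)]]
    return L
E
cat > now.py <<'E'
import sys
from ov import *
n=sys.argv[1]; dx,dy,dz,da=[float(v) for v in sys.argv[2:6]]
s=robot.read_state(); p=s["tcp_pos"]; a=s["tool_rot"][2]
ang=a+np.pi-np.pi   # hook dir = long-180 ; long=yaw+180
L=puller(p[0]+dx,p[1]+dy,p[2]-.0073+dz,ang+np.radians(da))
M=model(.602,-.0395,np.radians(89.7))
im=snap()
cols=((255,0,0),(255,0,0),(255,160,0),(255,160,0),(0,0,255),(0,255,0),(0,255,0),(255,255,0),(255,0,255))
draw(im["side"],"side",290,185,70,65,9,L+M,n+"s",cols); draw(im["top"],"top",340,172,70,42,9,L+M,n+"t",cols)
crop("side",325,217,70,65,9,n+"sr",im["side"])
print(s["clock"],p,s["tool_rot"],s["ft_force"],s["finger_gap"])
E
python3 now.py a 0 .001 0 0
```

```text
asr origin 290 185 f 9
39.725 [0.60280006 0.11346839 0.07801549] [-1.54725145 -0.00174636 -1.57647142] [ 0.28046622  0.09511039 -1.70751485] 0.017939915481497745
```

View pics/as.png

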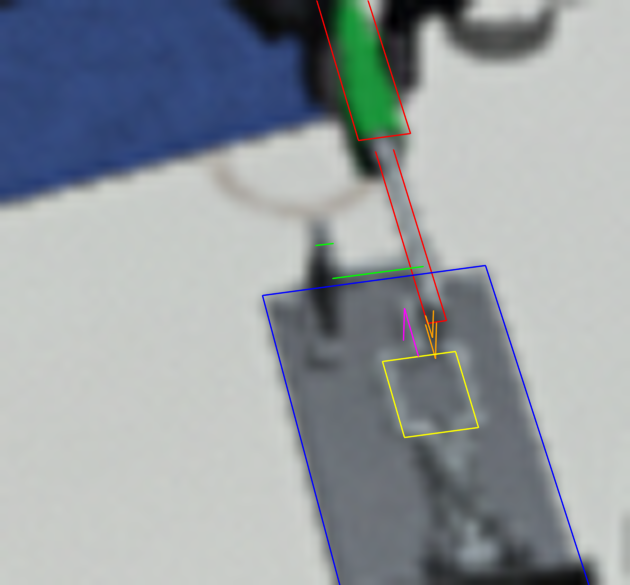

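View pics/at.png

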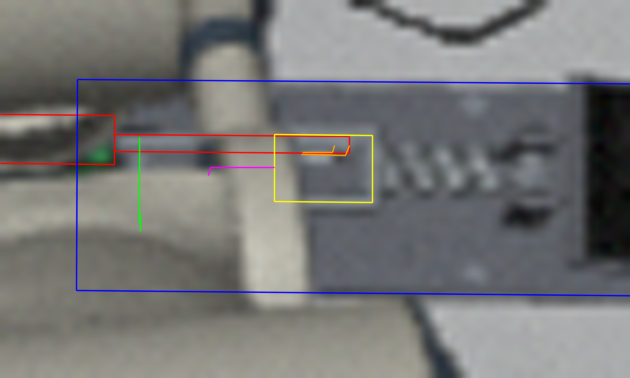

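View pics/asr.png

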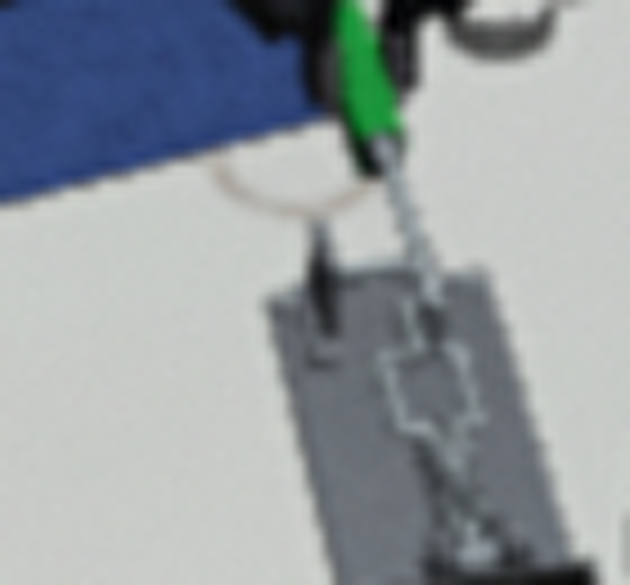

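```bash
python3 -m handwheel '[[[0.002,-0.002,-0.01],0,0.01],[[0.002,-0.002,-0.018],0,0.01],[[0.002,-0.002,-0.019],0,0.01],[[0.002,-0.002,-0.019],0,0.01]]' 100; python3 now.py b 0 .001 0 0
```

```text
clock: 40.33
tcp_pos: [0.6049, 0.1115, 0.059]
tool_rot: [-1.547, -0.002, -1.576]
ft_force: [0.3, -0.5, -1.7]
finger_gap: 0.0178
bsr origin 290 185 f 9
40.325 [0.60486189 0.11147837 0.05896004] [-1.54715337 -0.00174641 -1.57644982] [ 0.32416938 -0.48356339 -1.66119964] 0.0177938386454377
```

View pics/bs.png

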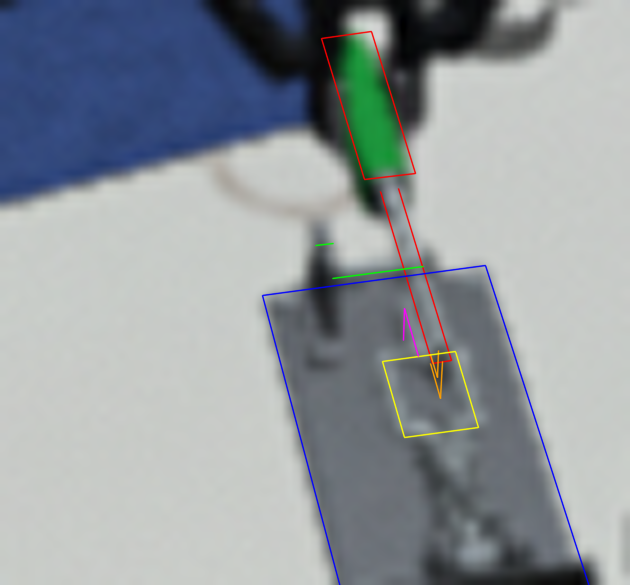

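View pics/bsr.png

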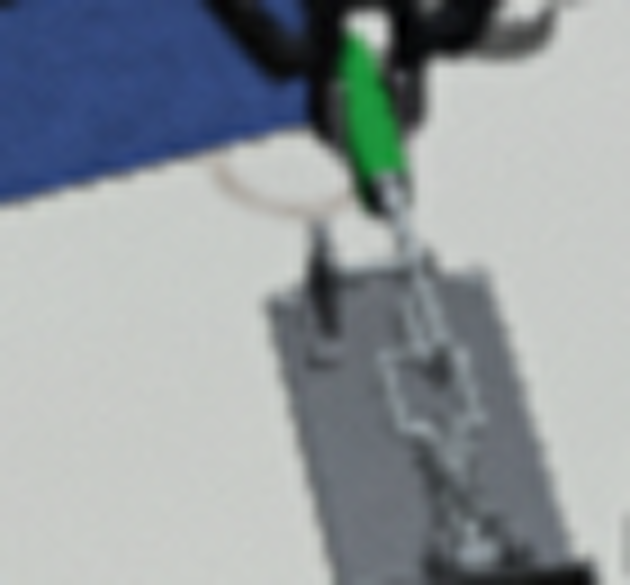

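View pics/bt.png

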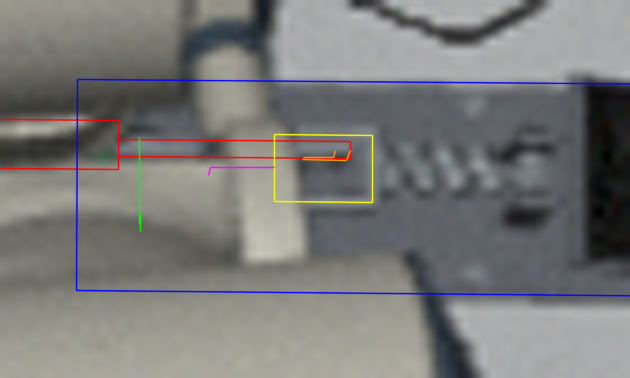

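```bash
python3 - <<'E'
from h import *
im=snap()
for n in range(3): im["top"]=im["top"]
ims=[robot.read_camera("top").astype(float) for _ in range(4)]
a=np.mean(ims,0); a=np.clip((a-60)*2,0,255).astype(np.uint8)
crop("top",378,190,40,30,18,"tc",a)
ims=[robot.read_camera("side").astype(float) for _ in range(4)]
a=np.mean(ims,0); a=np.clip((a-50)*1.6,0,255).astype(np.uint8)
crop("side",337,222,40,36,16,"sc",a)
E
```

```text
tc origin 358 175 f 18
sc origin 317 204 f 16
```

View pics/tc.png

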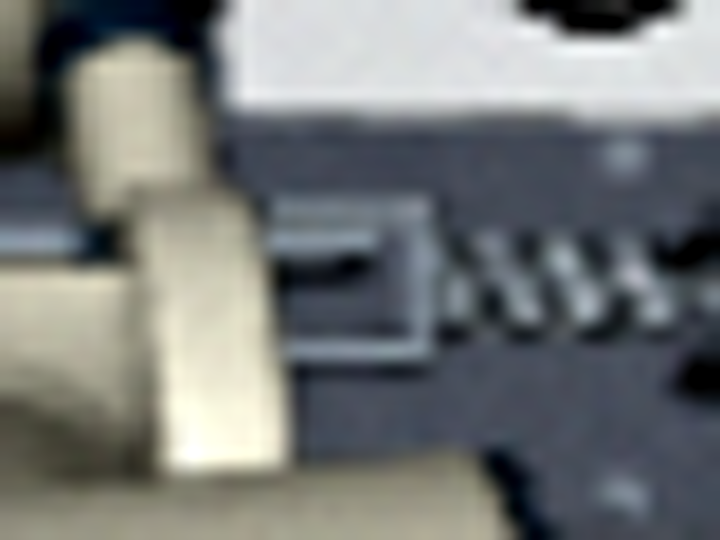

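View pics/sc.png

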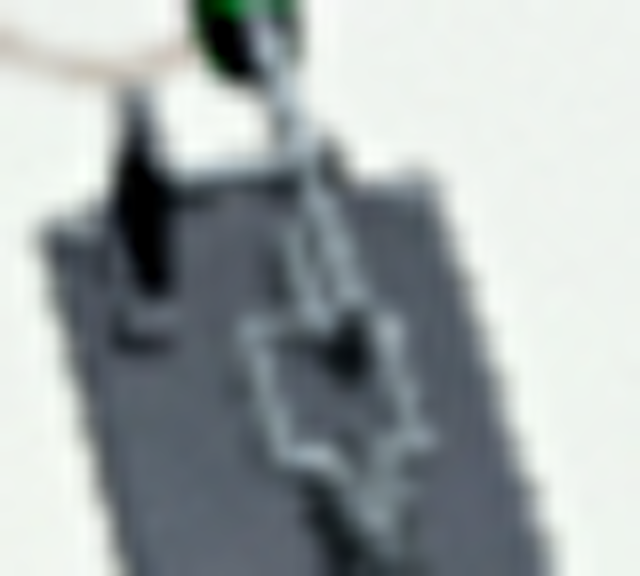

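```bash
python3 - <<'E'
from h import *
P=lambda u,v,z: np.round(atz("top",(358+u/18-.5,175+v/18-.5),z),4)
print("shank end",P(378,240,.074),P(378,240,.078)); print("shank early",P(40,240,.074)); print("eye axis",P(420,282,.048),"rear bar inner",P(412,282,.045))
Q=lambda u,v,z: np.round(atz("side",(317+u/16-.5,204+v/16-.5),z),4)
for z in (.050,.054,.058): print("hook bottom side",z,Q(345,372,z))
for z in (.07,.074,.078): print("shank end side",Q(345,298,z))
print("bar side",Q(325,325,.045))
E
```

```text
shank end [ 0.6046 -0.0235  0.074 ] [ 0.6037 -0.0232  0.078 ]
shank early [0.6043 0.0444 0.074 ]
eye axis [ 0.6014 -0.0342  0.048 ] rear bar inner [ 0.6021 -0.0328  0.045 ]
hook bottom side 0.05 [ 0.6052 -0.013   0.05  ]
hook bottom side 0.054 [ 0.6042 -0.0168  0.054 ]
hook bottom side 0.058 [ 0.6033 -0.0206  0.058 ]
shank end side [ 0.6051 -0.011   0.07  ]
shank end side [ 0.6042 -0.0149  0.074 ]
shank end side [ 0.6032 -0.0187  0.078 ]
bar side [0.6053 0.0061 0.045 ]
```

```bash
python3 -m handwheel '[[[-0.001,0,-0.006],0,0.01],[[-0.001,0,-0.012],0,0.01],[[-0.001,0,-0.018],0,0.01],[[-0.001,0,-0.021],0,0.01],[[-0.001,0,-0.021],0,0.01]]' 100; python3 - <<'E'
from h import *
ims=[robot.read_camera("top").astype(float) for _ in range(4)]
a=np.mean(ims,0); a=np.clip((a-60)*2,0,255).astype(np.uint8)
crop("top",378,190,40,30,18,"td",a)
ims=[robot.read_camera("side").astype(float) for _ in range(4)]
a=np.mean(ims,0); a=np.clip((a-50)*1.6,0,255).astype(np.uint8)
crop("side",337,222,40,36,16,"sd",a)
s=robot.read_state(); print(s["ft_force"],s["tcp_pos"])
E
```

```text
clock: 41.55
tcp_pos: [0.6038, 0.1115, 0.0379]
tool_rot: [-1.547, -0.002, -1.576]
ft_force: [0.4, -0.3, -1.5]
finger_gap: 0.0179
td origin 358 175 f 18
sd origin 317 204 f 16
[-0.05406544  0.16662587 -1.01801635] [0.60397757 0.11149796 0.03831206]
```

View pics/td.png

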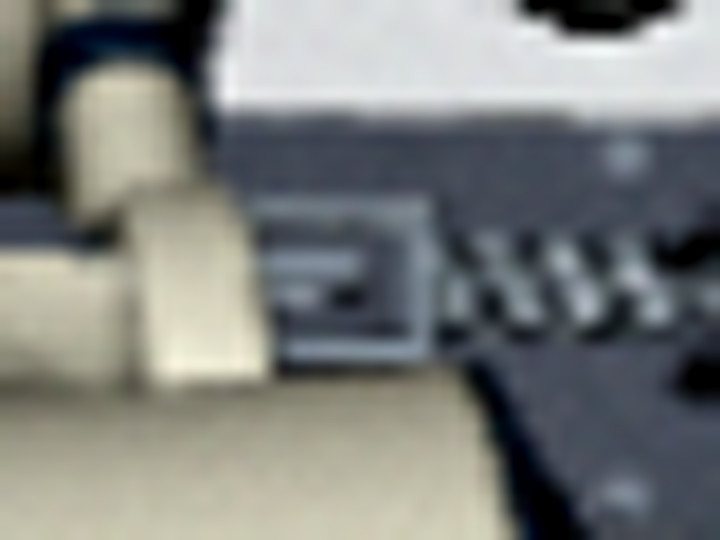

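View pics/sd.png

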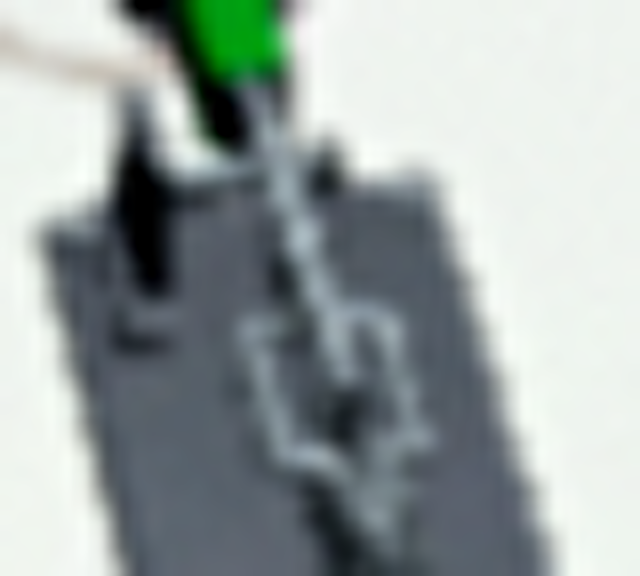

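```bash
python3 - <<'E'
from h import *
P=lambda u,v,z: np.round(atz("top",(358+u/18-.5,175+v/18-.5),z),4)
print("shank end",P(362,266,.055),P(362,266,.059))
Q=lambda u,v,z: np.round(atz("side",(317+u/16-.5,204+v/16-.5),z),4)
for z in (.030,.034,.038): print("hook bottom side",z,Q(345,435,z))
for z in (.05,.054,.058,.062): print("shank end side",z,Q(345,375,z))
E
```

```text
shank end [ 0.6033 -0.0218  0.055 ] [ 0.6024 -0.0215  0.059 ]
hook bottom side 0.03 [ 0.6059 -0.0122  0.03  ]
hook bottom side 0.034 [ 0.6049 -0.0159  0.034 ]
hook bottom side 0.038 [ 0.604  -0.0196  0.038 ]
shank end side 0.05 [ 0.605  -0.0138  0.05  ]
shank end side 0.054 [ 0.6041 -0.0176  0.054 ]
shank end side 0.058 [ 0.6031 -0.0214  0.058 ]
shank end side 0.062 [ 0.6022 -0.0252  0.062 ]
```

```bash
python3 -m handwheel '[[[0,0.008,0],0,0.01],[[0,0.016,0],0,0.01],[[0,0.022,0],0,0.01],[[0,0.025,0],0,0.01],[[0,0.025,0],0,0.01]]' 100; cat > look.py <<'E'
import sys
from h import *
n=sys.argv[1]
ims=[robot.read_camera("top").astype(float) for _ in range(3)]
a=np.mean(ims,0); a=np.clip((a-60)*2,0,255).astype(np.uint8)
crop("top",370,190,44,30,16,"t"+n,a)
F=[]
ims=[]
for _ in range(3): ims.append(robot.read_camera("side").astype(float)); F.append(robot.read_state()["ft_force"])
a=np.mean(ims,0); a=np.clip((a-50)*1.6,0,255).astype(np.uint8)
crop("side",337,222,40,36,16,"s"+n,a)
s=robot.read_state(); print(np.mean(F,0),s["tcp_pos"],s["clock"],s["tool_rot"])
E
python3 look.py e
```

```text
clock: 42.58
tcp_pos: [0.604, 0.1366, 0.0383]
tool_rot: [-1.547, -0.002, -1.576]
ft_force: [0.7, -3.1, -1.6]
finger_gap: 0.0177
te origin 348 175 f 16
se origin 317 204 f 16
[ 0.03154747 -3.07667829 -0.94072451] [0.60402829 0.1362785  0.03834484] 42.875 [-1.54653449 -0.00170497 -1.57675656]
```

View pics/te.png

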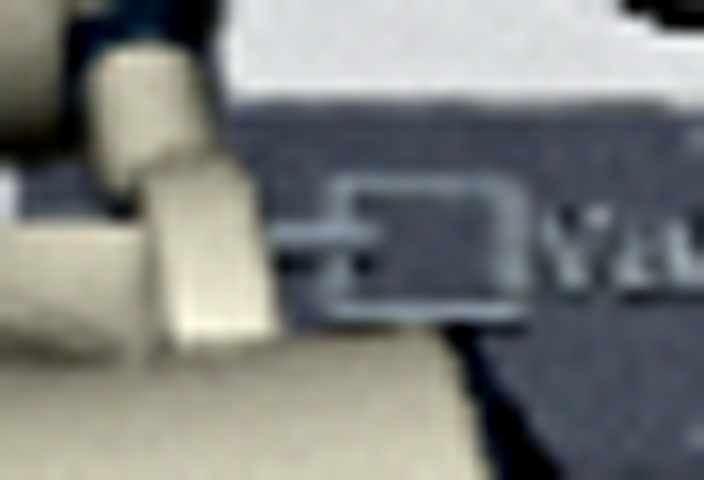

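View pics/se.png

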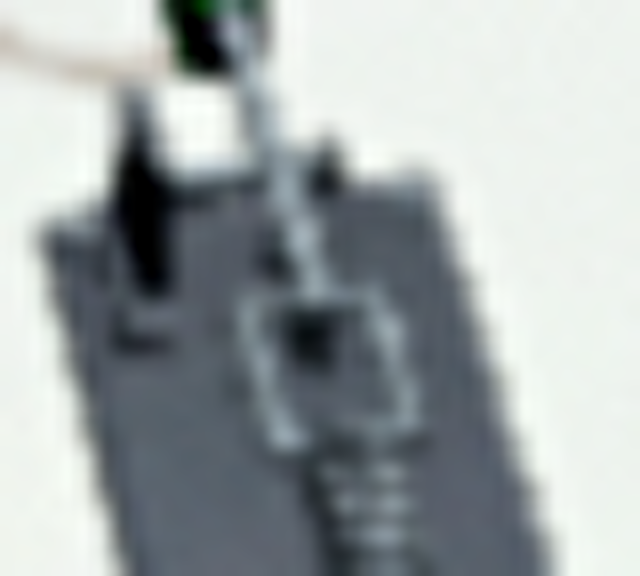

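```bash
python3 -m handwheel '[[[0,0.002,0.006],0,0.01],[[0,0.002,0.012],0,0.01],[[0,0.002,0.018],0,0.01],[[0,0.002,0.024],0,0.01],[[0,0.002,0.025],0,0.01],[[0,0.002,0.025],0,0.01]]' 100; python3 look.py f
```

```text
clock: 43.62
tcp_pos: [0.604, 0.1383, 0.0633]
tool_rot: [-1.547, -0.002, -1.577]
ft_force: [0.1, -3.6, -2.7]
finger_gap: 0.0175
tf origin 348 175 f 16
sf origin 317 204 f 16
[ 0.53390979 -3.67826111 -2.17854366] [0.60400227 0.13827353 0.06317359] 43.925 [-1.54673517 -0.0017383  -1.57671406]
```

View pics/tf.png

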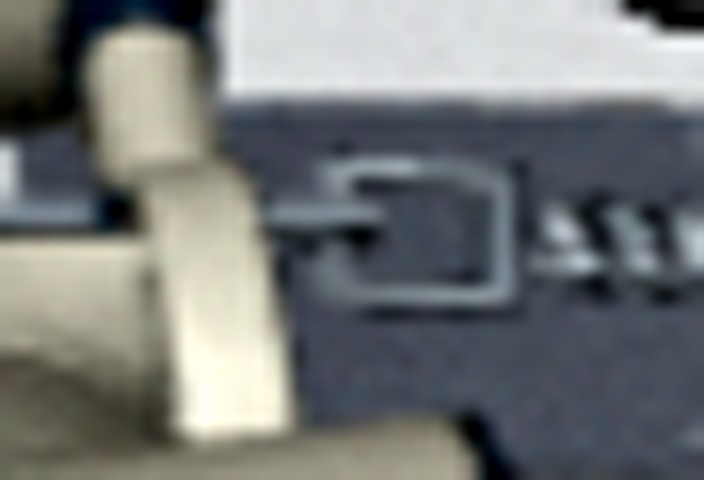

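View pics/sf.png

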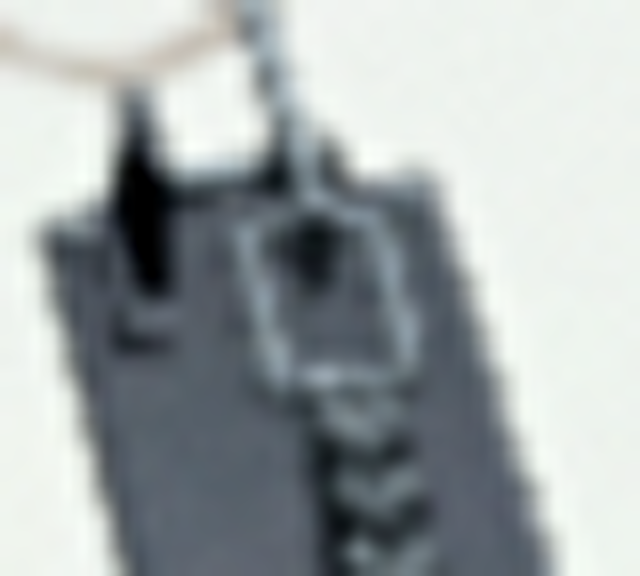

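```bash
python3 -m handwheel '[[[0,0.008,0.001],0,0.01],[[0,0.016,0.001],0,0.01],[[0,0.024,0.001],0,0.01],[[0,0.032,0.001],0,0.01],[[0,0.038,0.001],0,0.01],[[0,0.038,0.001],0,0.01],[[0,0.038,0.001],0,0.01]]' 100; python3 look.py g
```

```text
clock: 44.8
tcp_pos: [0.604, 0.1765, 0.0641]
tool_rot: [-1.547, -0.002, -1.576]
ft_force: [1.3, -7.5, -3.0]
finger_gap: 0.0179
tg origin 348 175 f 16
sg origin 317 204 f 16
[ 0.78337161 -7.20500728 -2.7364217 ] [0.60399593 0.17640003 0.06409964] 45.1 [-1.54673047 -0.00223989 -1.57627202]
```

View pics/tg.png

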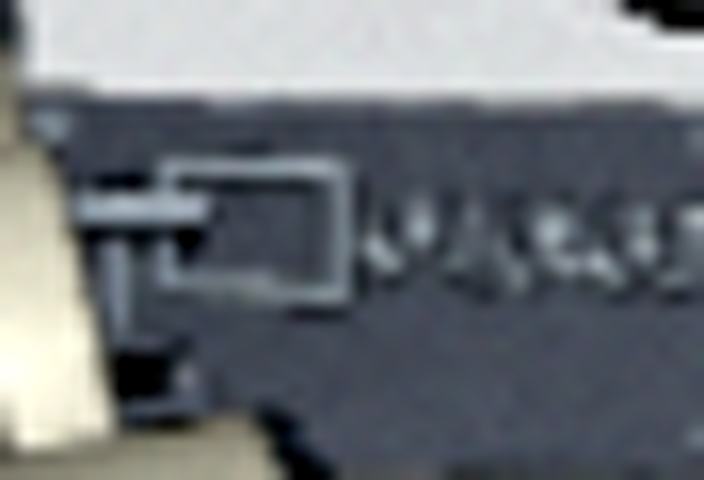

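View pics/sg.png

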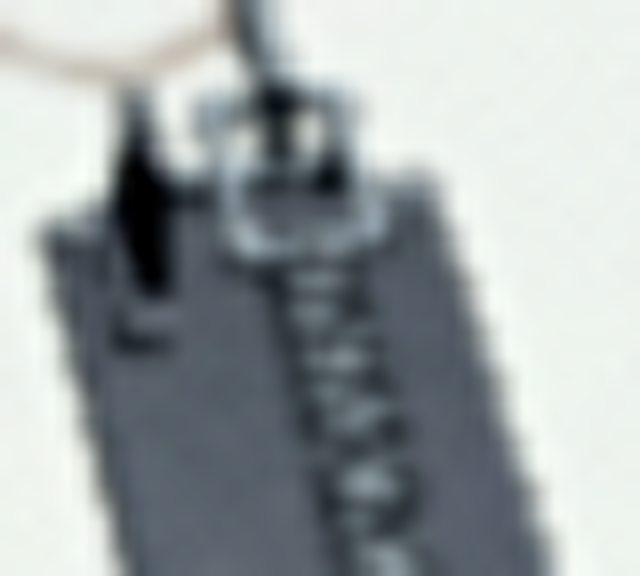

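```bash
python3 -m handwheel '[[[0,0.001,-0.006],0,0.01],[[0,0.001,-0.012],0,0.01],[[0,0.001,-0.018],0,0.01],[[0,0.001,-0.024],0,0.01],[[0,0.001,-0.027],0,0.01],[[0,0.001,-0.027],0,0.01]]' 100; python3 look.py h
```

```text
clock: 45.85
tcp_pos: [0.6038, 0.1769, 0.0371]
tool_rot: [-1.547, -0.004, -1.576]
ft_force: [-1.2, -13.1, 4.1]
finger_gap: 0.0178
th origin 348 175 f 16
sh origin 317 204 f 16
[ -0.49736858 -13.0996919    3.45837736] [0.60378861 0.17681282 0.03720881] 46.15 [-1.54719634 -0.00365105 -1.57580943]
```

View pics/th.png

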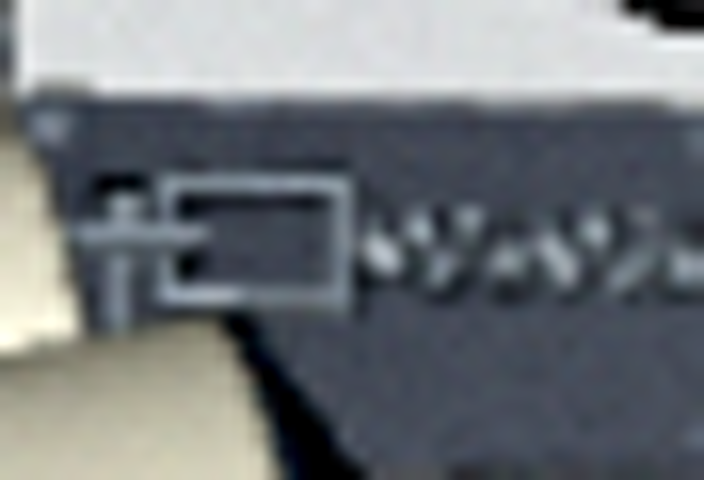

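View pics/sh.png

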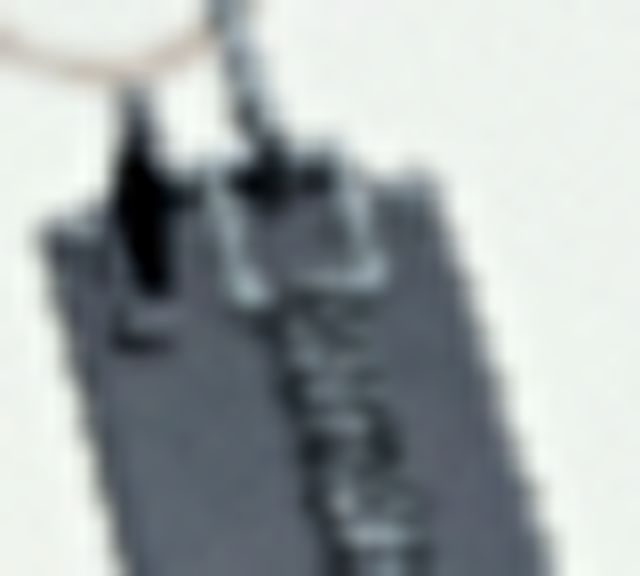

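```bash
python3 -m handwheel '[[[0,-0.002,0],0,0.01],[[0,-0.004,0],0,0.01],[[0,-0.006,0],0,0.01],[[0,-0.006,0],0,0.01]]' 100; python3 look.py i
```

```text
clock: 46.65
tcp_pos: [0.6039, 0.1709, 0.0372]
tool_rot: [-1.547, -0.004, -1.576]
ft_force: [1.4, -6.1, -1.3]
finger_gap: 0.0179
ti origin 348 175 f 16
si origin 317 204 f 16
[ 1.56779546 -6.33892661 -1.67450286] [0.60396483 0.17099953 0.03720238] 46.95 [-1.54683945 -0.00392688 -1.57543834]
```

View pics/ti.png

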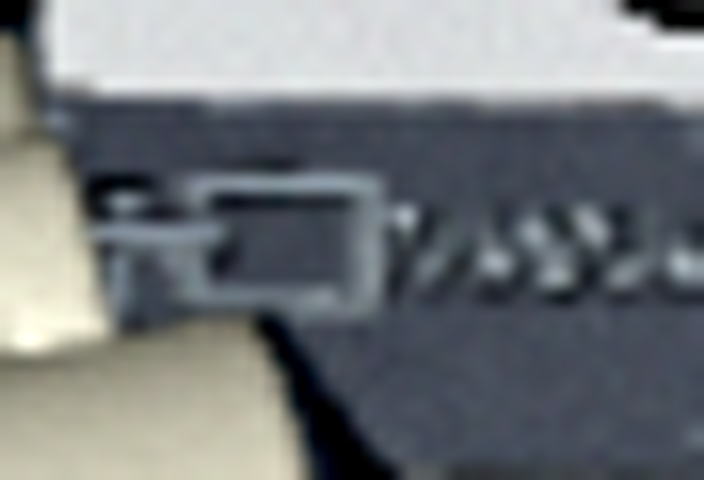

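View pics/si.png

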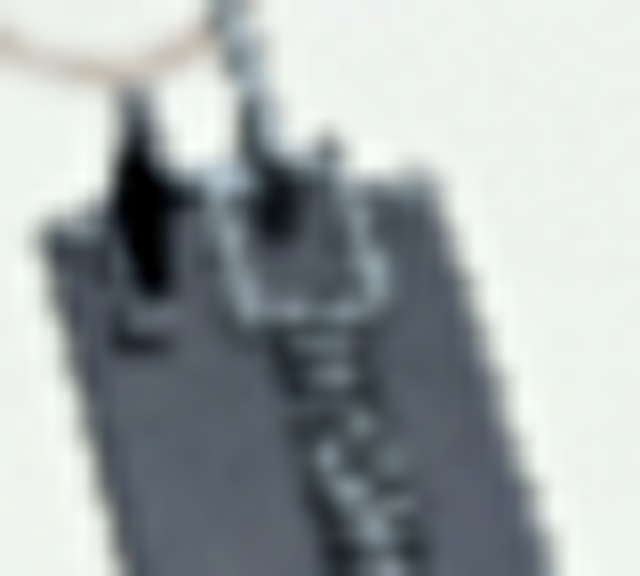

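```bash
python3 -m handwheel '[[[0,-0.002,0],0,0.01],[[0,-0.004,0],0,0.01],[[0,-0.007,0],0,0.01],[[0,-0.008,0],0,0.01],[[0,-0.008,0],0,0.01]]' 100; python3 look.py j
```

```text
clock: 47.58
tcp_pos: [0.6039, 0.1632, 0.0372]
tool_rot: [-1.547, -0.004, -1.575]
ft_force: [-1.1, 0.2, -1.6]
finger_gap: 0.0177
tj origin 348 175 f 16
sj origin 317 204 f 16
[-0.41891833 -0.35092881 -1.02207099] [0.603947   0.16308989 0.03721233] 47.875 [-1.54683474 -0.00384571 -1.57540446]
```

View pics/tj.png

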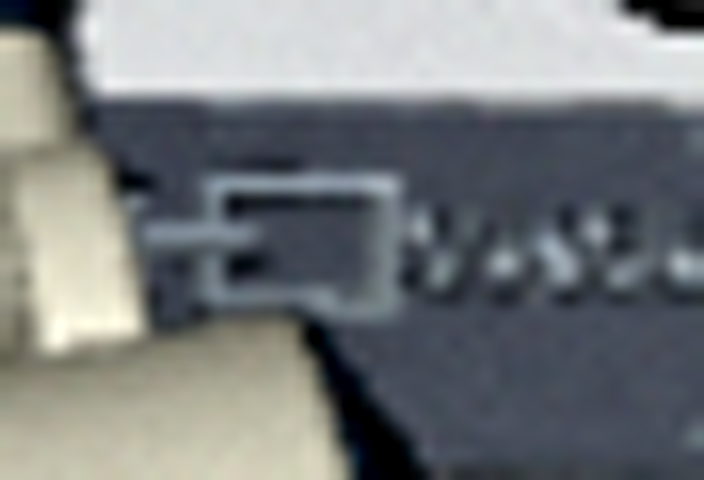

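View pics/sj.png

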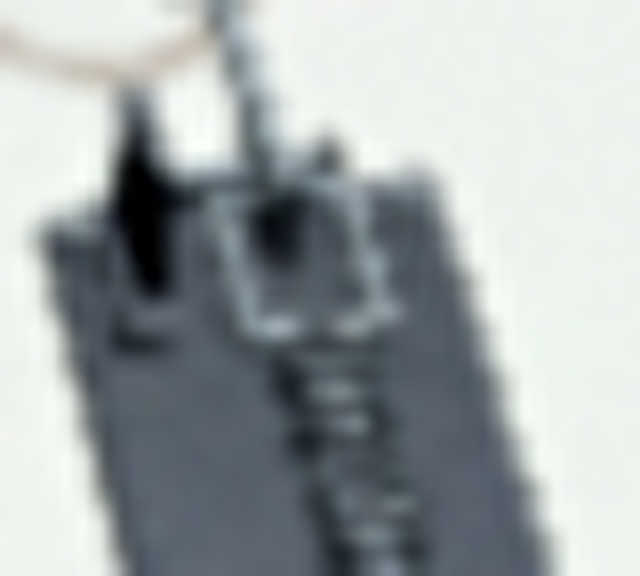

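```bash
python3 -m handwheel '[[[0,-0.005,0],0,0.01],[[0,-0.010,0],0,0.01],[[0,-0.015,0],0,0.01],[[0,-0.0165,0],0,0.01],[[0,-0.0165,0],0,0.01]]' 100; python3 look.py k
```

```text
clock: 48.5
tcp_pos: [0.604, 0.1464, 0.0372]
tool_rot: [-1.547, -0.004, -1.576]
ft_force: [-0.1, -0.2, -1.2]
finger_gap: 0.0175
tk origin 348 175 f 16
sk origin 317 204 f 16
[-0.42329444 -0.23772205 -0.93417262] [0.60392751 0.14674017 0.03719178] 48.8 [-1.54685474 -0.00385061 -1.57520125]
```

View pics/tk.png

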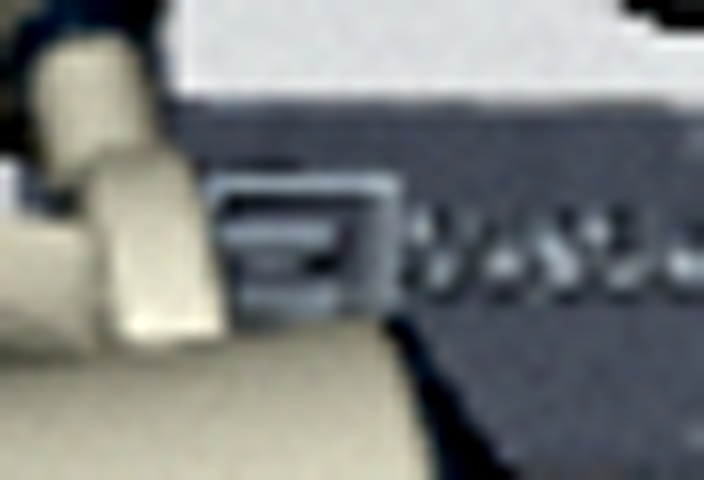

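View pics/sk.png

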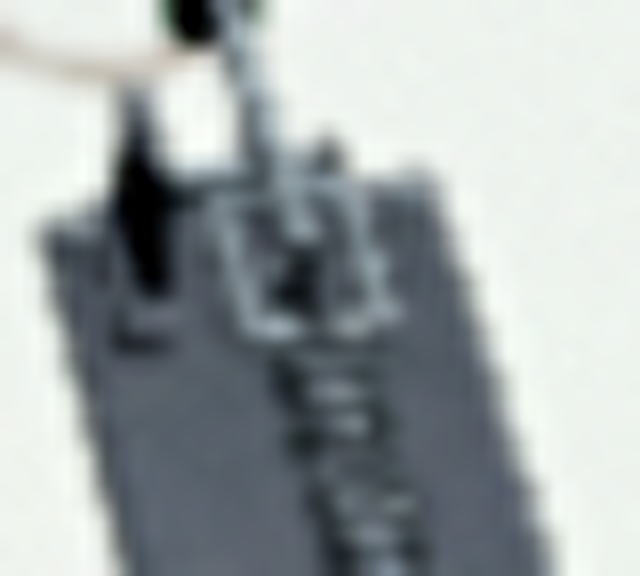

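```bash
python3 -m handwheel '[[[0,0,0.006],0,0.01],[[0,0,0.012],0,0.01],[[0,0,0.018],0,0.01],[[0,0,0.024],0,0.01],[[0,0,0.03],0,0.01],[[0,0,0.04],0,0.01],[[0,0,0.06],0,0.01],[[0,0,0.08],0,0.01]]' 100; python3 look.py l; python3 - <<'E'
from h import *
crop("top",345,210,200,130,4,"tl2"); 
E
```

```text
clock: 49.8
tcp_pos: [0.6039, 0.1467, 0.1182]
tool_rot: [-1.547, -0.004, -1.575]
ft_force: [-0.6, -0.1, -1.7]
finger_gap: 0.0179
tl origin 348 175 f 16
sl origin 317 204 f 16
[-0.24703824 -0.32750252 -1.93472668] [0.60341885 0.14665039 0.11641578] 50.1 [-1.5480615  -0.00402018 -1.57526581]
tl2 origin 245 145 f 4
```

View pics/tl.png

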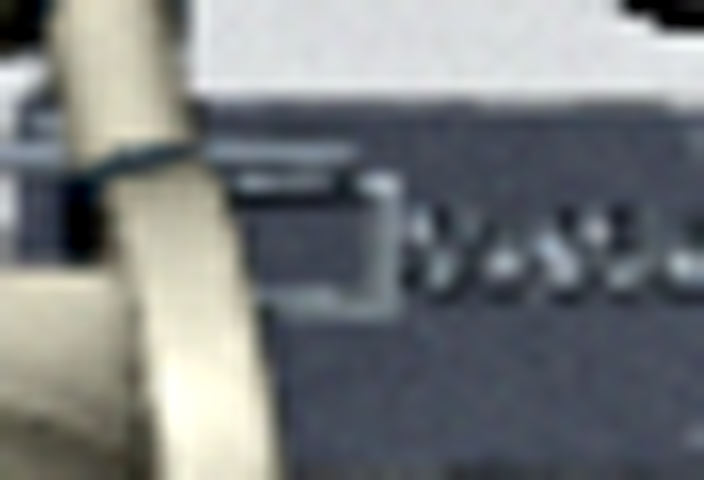

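View pics/sl.png

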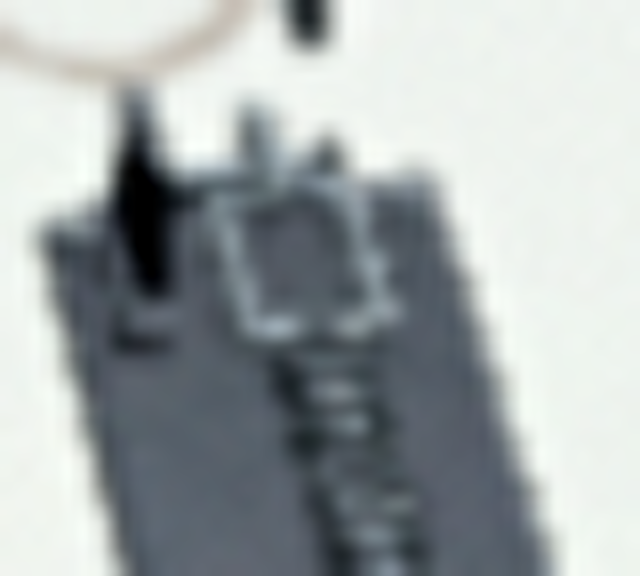

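View pics/tl2.png

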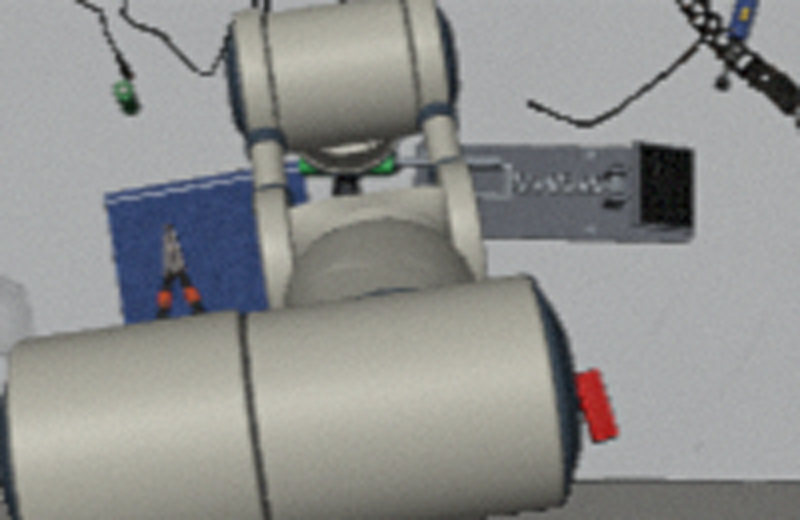

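```bash
python3 -m handwheel '[[[0,0.01,0.05],0,0.01],[[-0.02,0.02,0.08],8,0.01],[[-0.04,0.03,0.08],17,0.01],[[-0.06,0.04,0.08],26,0.01],[[-0.08,0.05,0.08],35,0.01],[[-0.10,0.06,0.08],44,0.01],[[-0.12,0.068,0.08],53,0.01],[[-0.1366,0.068,0.08],62,0.01],[[-0.1366,0.068,0.08],72,0.01],[[-0.1366,0.068,0.08],82,0.01],[[-0.1366,0.068,0.08],92,0.01],[[-0.1366,0.068,0.06],100.5,0.01],[[-0.1366,0.068,0.01],100.5,0.01],[[-0.1366,0.068,-0.04],100.5,0.01],[[-0.1366,0.068,-0.07],100.5,0.01],[[-0.1366,0.068,-0.08],100.5,0.01],[[-0.1366,0.068,-0.08],100.5,0.01]]' 100; python3 - <<'E'
from h import *
im=snap(); crop("side",300,190,110,90,6,"s30",im["side"]);crop("top",320,215,160,110,5,"t30",im["top"]); print(robot.read_state()["ft_force"])
E
```

```text
clock: 52.28
tcp_pos: [0.4667, 0.2146, 0.0362]
tool_rot: [-1.548, -0.003, 0.179]
ft_force: [-0.3, 0.3, -1.2]
finger_gap: 0.0176
s30 origin 245 145 f 6
t30 origin 240 160 f 5
[ 0.30861121 -0.28191938 -1.33178252]
```

View pics/s30.png

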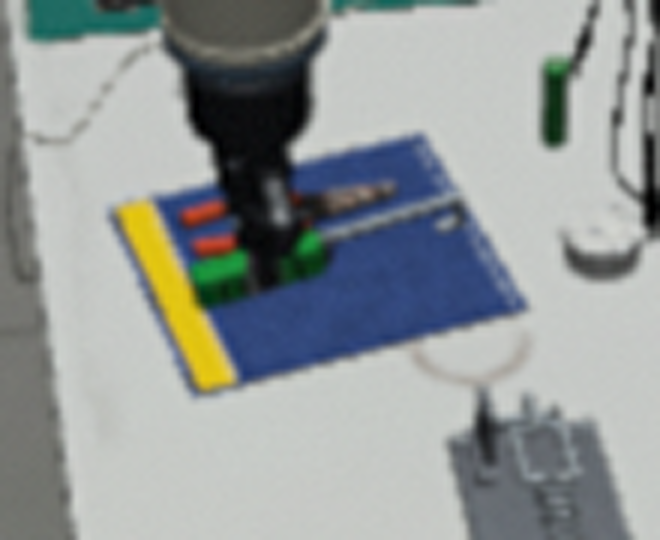

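View pics/t30.png

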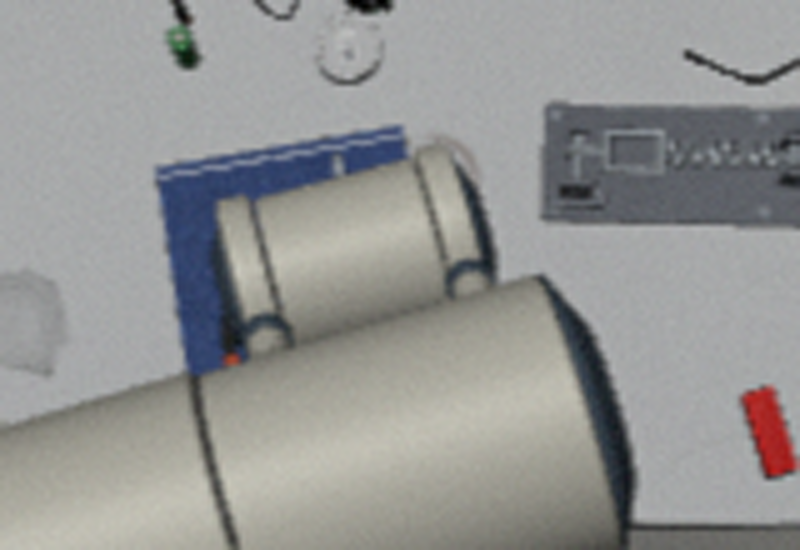

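```bash
python3 -m handwheel '[[[0,0,-0.01],0,0.01],[[0,0,-0.02],0,0.01],[[0,0,-0.0245],0,0.01],[[0,0,-0.025],0,0.01],[[0,0,-0.025],0,0.01]]' 60
python3 -m handwheel '[[[0,0,0],0,0.024],[[0,0,0],0,0.03],[[0,0,0],0,0.035],[[0,0,0.01],0,0.04],[[0,0,0.04],0,0.045],[[0,0,0.09],0,0.045],[[0,0,0.14],0,0.045],[[-0.02,-0.06,0.16],0,0.045],[[-0.04,-0.12,0.16],0,0.045],[[-0.05,-0.18,0.16],0,0.045],[[-0.05,-0.24,0.16],0,0.045],[[-0.06,-0.30,0.16],0,0.045],[[-0.08,-0.36,0.16],0,0.045],[[-0.1,-0.42,0.16],0,0.045],[[-0.12,-0.48,0.16],0,0.045],[[-0.16,-0.54,0.16],0,0.045],[[-0.2,-0.6,0.16],0,0.045],[[-0.25,-0.65,0.18],0,0.045],[[-0.28,-0.7,0.18],0,0.045],[[-0.3,-0.75,0.18],0,0.045]]'
python3 - <<'E'
from h import *
im=snap(); crop("side",330,270,200,250,2.4,"s31",im["side"]);crop("top",390,215,300,140,2.66,"t31",im["top"]); crop("top",325,210,130,90,6,"t32",im["top"]); crop("side",315,200,120,100,6,"s32",im["side"]);print(robot.read_state()["tcp_pos"])
E
```

```text
clock: 53.0
tcp_pos: [0.4676, 0.215, 0.0124]
tool_rot: [-1.548, -0.006, 0.179]
ft_force: [-1.1, 1.6, 7.7]
finger_gap: 0.0173
clock: 55.5
tcp_pos: [0.1787, -0.5196, 0.1932]
tool_rot: [-1.549, 0.004, 0.167]
ft_force: [1.7, -1.9, -0.5]
finger_gap: 0.0449
s31 origin 230 145 f 2.4
t31 origin 240 145 f 2.66
t32 origin 260 165 f 6
s32 origin 255 150 f 6
[ 0.17847555 -0.52323071  0.19290469]
```

View pics/s31.png

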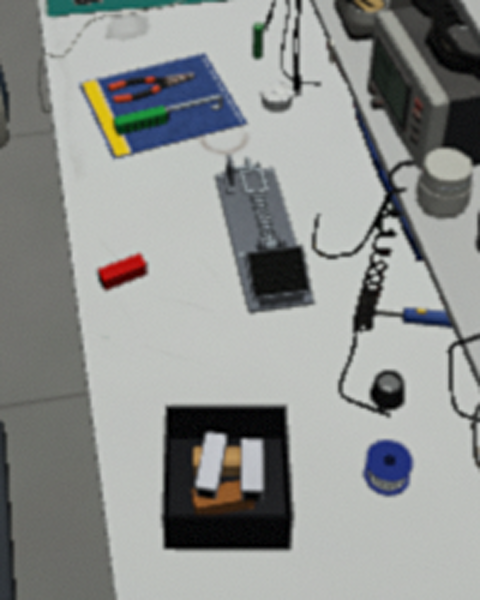

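View pics/t32.png

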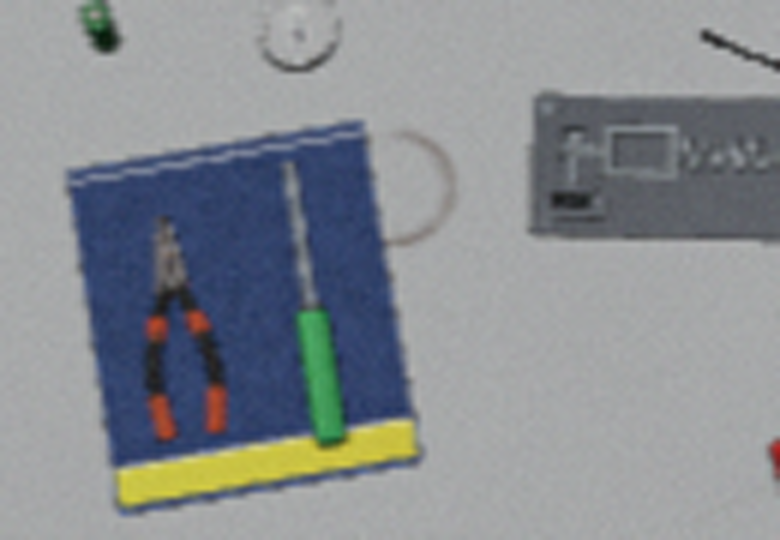

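View pics/s32.png

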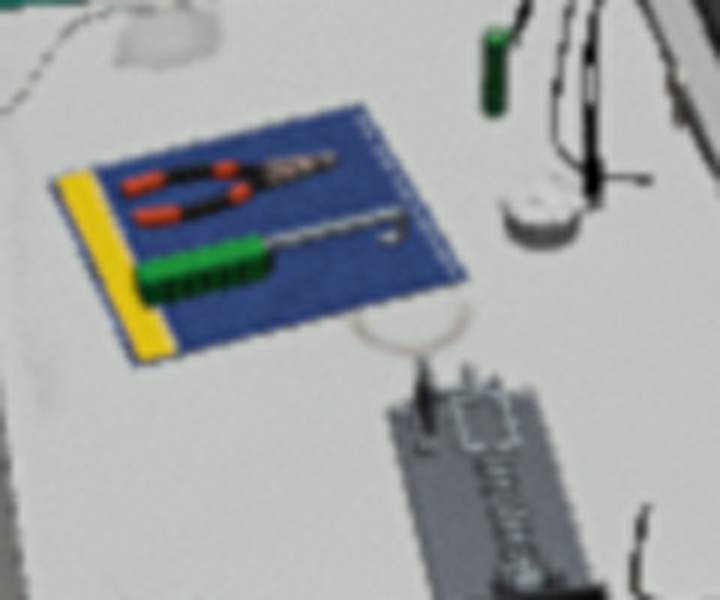

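View pics/t31.png

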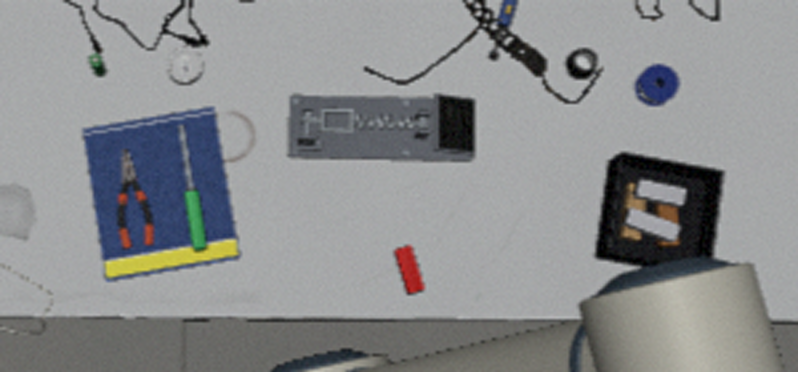

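```bash
python3 - <<'E'
from h import *
P=lambda u,v,z: atz("top",(260+u/6-.5,165+v/6-.5),z)[:2]
cs=[P(*c,.003) for c in((68,172),(362,122),(420,460),(122,512))]
m=np.mean(cs,0); ax=(cs[0]+cs[1]-cs[2]-cs[3]); ax/=np.linalg.norm(ax); ay=np.array([-ax[1],ax[0]])
F=lambda p:np.round([(p-m)@ax,(p-m)@ay],4)
print(m,np.degrees(np.arctan2(ax[1],ax[0])))
b,t=P(330,440,.02),P(290,163,.024); print("puller back",F(b),"tip",F(t),"mid",F(b+(t-b)*89/178),np.linalg.norm(t-b),np.degrees(np.arctan2(*(F(t)-F(b))[::-1])))
g,t=P(191,432,.008),P(165,217,.008); print("pliers grip",F(g),"tip",F(t),"ctr",F((g+t)/2))
for c in ((1,"side"),):
  S=lambda u,v,z: atz("side",(255+u/6-.5,150+v/6-.5),z)[:2]
  print("side puller tip", [F(S(405,212,z)) for z in(.02,.026,.03)], "back",F(S(150,262,.026)))
  print("side pliers tip",F(S(335,155,.008)))
im=snap(); crop("side",300,190,70,50,11,"s33",im["side"])
print(robot.silhouettes("top","bin")[0]["rect"])
E
```

```text
[0.50775058 0.26461124] 10.268091546199917
puller back [-0.0887 -0.0408] tip [ 0.0854 -0.0452] mid [-0.0016 -0.043 ] 0.17414475040643618 -1.4477184185910754
pliers grip [-0.0675  0.043 ] tip [0.0685 0.0378] ctr [0.0005 0.0404]
side puller tip [array([ 0.088 , -0.0376]), array([ 0.0855, -0.0441]), array([ 0.0838, -0.0484])] back [-0.0786 -0.0308]
side pliers tip [0.0715 0.0454]
s33 origin 265 165 f 11
[463.1, 201.9, 515.1, 245.7]
```

View pics/s33.png

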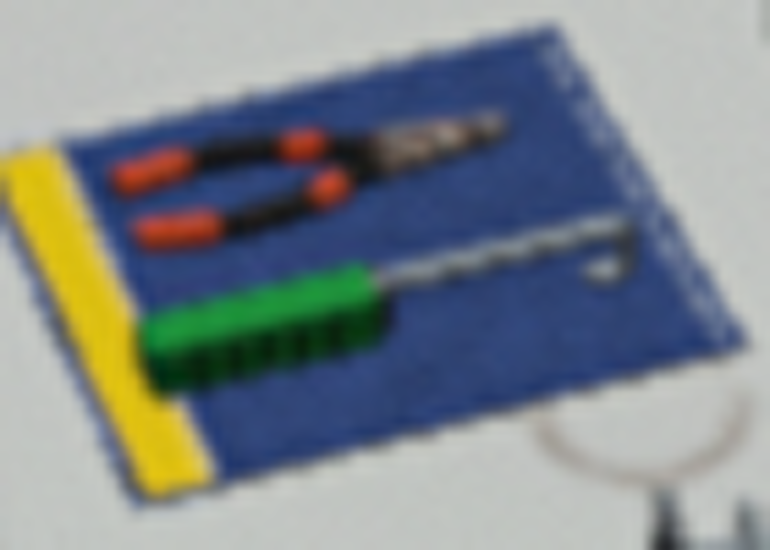

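```bash
python3 - <<'E'
from h import *
print(proj("top",(.6022,.0415,.045)),proj("side",(.6022,.0415,.045)))
a=atz("top",(260+608/6-.5,165+153/6-.5),.045); print(a, "stretch",a[1]+.0395-.045)
s=robot.read_state(); print(s["clock"],np.abs(s["joint_velocities"]).max(),s["ft_force"])
robot.job_done()
E
```

```text
[360.15493626 190.06661803] [333.70747525 216.73636989]
[0.60245905 0.03900436 0.045     ] stretch 0.03350436047711551
55.75 0.020007018960942386 [ 0.31449609  0.60381273 -0.03409355]
the job is handed in; nothing more can be done
```

I handed the job in at 55.8 s with every part done; no verdict came back, so the results below are from my own checks.

- **Offcuts:** there were four: two aluminium, one light batten and one dark batten. All four lie below the rim of the black bin, in two layers. I left the red look-alike alone.
- **Spring:** I hooked the puller into the eye, lifted and pulled it (7.2 N, about 45 mm of stretch). I then lowered the claw beyond the post and let it back. On the way down, with the spring over-stretched, the puller's toe pressed on the post at about 13 N; backing off cleared it.
    - **With the puller away:** the force on the tool dropped to about 0, the eye stayed put and the tang lies over the post. From the picture I estimate 33–36 mm of stretch, against a limit of 30–43 mm. The camera accuracy is about 2–3 mm.
- **Puller and pliers:** both lie flat and side by side on the mat, handles at the yellow stripe.

| Tool | Middle along the mat | Middle across the mat | Angle to the mat |
|---|---|---|---|
| Puller | -2 mm | -43 mm | about 1.5° |
| Pliers | about 0 mm | +40 mm | about 2° |

- **Reel, tin and loupe:** they still look to be where they were, judged by eye in the last pictures.
- **What went wrong:** my first grip on the pliers rode over the grips at about 58 N, shown at the wrist. I lifted off, went lower and regrasped.
- **What disagreed:** the side camera put the puller's hook a few millimetres higher than my model while it was held. I allowed for that, and it now lies flat in the pictures.

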